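# Make up the tea tray and the cocoa tray

### The job

Make up the two kits in the wooden compartment trays. Tea tray (two bays): clamp-lid canister in the large bay, small round jar in the small bay; cocoa tray (three bays): milk pan in the large square bay, square jar in the middle bay, lighter lying in the remaining end bay. Stand everything upright flat on the bay floors, do not let the glass jars drop, and leave the tumbler and the matchbox where they are.

Things in the scene. Friction and masses are not known exactly. Their poses are not given: they have to be found in the camera images.
- tea_tray: tea tray: the shorter wooden tray, 194 x 136 mm, two bays in a row. Fixed. Origin: centre of its underside; x along it, z up. Walls and dividers 6 mm thick, tops 17 mm and bay floors 5 mm above the sill; bays 124 mm in y. Small bay 72 mm in x, centre at x = -55 mm; large bay 104 mm in x, centre at x = +39 mm (both y = 0).
- cocoa_tray: cocoa tray: the longer wooden tray, 312 x 136 mm, three bays in a row. Fixed. Origin: centre of its underside; x along it, z up. Walls and dividers 6 mm thick, tops 17 mm and bay floors 5 mm above the sill; bays 124 mm in y. Lighter bay (end) 88 mm in x, centre at x = -106 mm; middle bay 76 mm in x, centre at x = -18 mm; large square bay (other end) 124 mm in x, centre at x = +88 mm (all y = 0).
- canister_center (a point): steel canister, round, 64 mm diameter, 80 mm tall, with a clamp-lock lid; its dark clasp stands out to 40 mm from the axis on the -x side and its dark hinge to 39 mm on the +x side, so grip it across y. The point is on the axis half-way up, 40 mm above its foot; z up. About 0.24 kg.
- round_jar_center (a point): small round glass jar, 50 mm diameter, 64 mm tall, with a flat aluminium lid 46 mm across. The point is on the axis half-way up, 32 mm above its foot; z up. About 0.13 kg.
- square_jar_center (a point): square glass jar, 52 x 52 mm, glass 64 mm high, with a round wooden lid to 80 mm in all. The point is on the axis half-way up, 40 mm above its foot; x and y square to its sides, z up. About 0.22 kg.
- milk_pan_center (a point): small aluminium milk pan, 100 mm diameter, 58 mm tall, about 0.24 kg, with one straight level black handle on its -x side. The point is on the pan's axis 28 mm above its foot; z up. The handle is 18 mm wide (y), 14 mm high, runs from 58 to 136 mm from the axis, its middle 46 mm above the foot (18 mm above this point): pinch it across y, about 85 mm from the axis. It passes above tray walls.
- lighter_center (a point): red plastic pocket lighter lying flat, 80 mm long (x), 24 mm wide (y), 12 mm thick, steel hood at the +x end. The point is at its centre, 6 mm above the sill; z up. About 22 g.
- tumbler_center (a point): bystander, stays where it is: open steel drinking tumbler, 62 mm across the rim, 80 mm tall. The point is on its axis half-way up; z up.
- matchbox_center (a point): bystander, stays where it is: closed cardboard matchbox lying flat, 66 x 42 x 18 mm. The point is at its centre; z up.
Mind the look-alikes: they are no part of the job. Of the things shaped like the part that bears lighter_center, the red one is meant. What is shaped like the part that bears square_jar_center but pink is not meant.

How it is judged (in metres and radians):
At the end, for the whole second after the job is handed in: All five things in their named bays (centres within the bay as far as its walls let them go), feet within 5 mm of the bay floor, upright within 0.1 rad (lighter lying, centre at most 18 mm above the floor), released and at rest (x of canister_center in the frame of tea_tray between 0.017 and 0.061 m and y of canister_center in the frame of tea_tray between -0.034 and 0.034 m and z of canister_center in the frame of tea_tray between 0.04 and 0.05 m and angle between each of canister_center, round_jar_center, milk_pan_center, square_jar_center's own z axis and vertical below 0.1 rad and linear speed of each of canister, round_jar, milk_pan, square_jar, lighter below 0.02 m/s and contact force between the fingers and canister below 0.1 N and x of round_jar_center in the frame of tea_tray between -0.069 and -0.041 m and y of round_jar_center in the frame of tea_tray between -0.04 and 0.04 m and z of round_jar_center in the frame of tea_tray between 0.032 and 0.042 m and contact force between the fingers and round_jar below 0.1 N and x of milk_pan_center in the frame of cocoa_tray between 0.073 and 0.103 m and y of milk_pan_center in the frame of cocoa_tray between -0.015 and 0.015 m and z of milk_pan_center in the frame of cocoa_tray between 0.028 and 0.038 m and contact force between the fingers and milk_pan below 0.1 N and x of square_jar_center in the frame of cocoa_tray between -0.034 and -0.002 m and y of square_jar_center in the frame of cocoa_tray between -0.04 and 0.04 m and z of square_jar_center in the frame of cocoa_tray between 0.04 and 0.05 m and contact force between the fingers and square_jar below 0.1 N and x of lighter_center in the frame of cocoa_tray between -0.14 and -0.072 m and y of lighter_center in the frame of cocoa_tray between -0.052 and 0.052 m and z of lighter_center in the frame of cocoa_tray between 0.003 and 0.023 m and contact force between the fingers and lighter below 0.1 N); the robot touches nothing.
It fails at once if the tumbler is shifted by more than 30 mm or knocked over (distance of tumbler_center from where it was at the start of the episode above 0.03 m or angle between tumbler_center's own z axis and vertical above 0.5 rad).
It fails at once if the matchbox is shifted by more than 30 mm or knocked over (distance of matchbox_center from where it was at the start of the episode above 0.03 m or angle between matchbox_center's own z axis and vertical above 0.5 rad).
It fails at once if the round glass jar is let fall (moves faster than 0.9 m/s while not held, as after a drop of 40 mm) (linear speed of round_jar above 0.9 m/s and contact force between the fingers and round_jar below 0.1 N).
It fails at once if the square glass jar is let fall (moves faster than 0.9 m/s while not held, as after a drop of 40 mm) (linear speed of square_jar above 0.9 m/s and contact force between the fingers and square_jar below 0.1 N).
It also fails if it takes over 131 s, if anything falls off the work surface, if the arm or the gripper's body presses on something with over 40 N, if the wrist force passes 120 N, or if a joint passes its speed limit or range.

### The arm

A 7-joint arm with a two-finger parallel gripper is mounted at the origin on the work surface. World frame = base frame: x ahead of the robot, y to its left, z up, the work surface at z = 0. Lengths are in mm, angles in rad, forces in N, time in s.
With the tool pointing down it reaches from about 400 to 850 mm from the base axis. Payload 10.4 kg.
Tool frame: the origin (TCP) lies midway between the tips of the shut fingers; the grasp point (between the pads) lies 19 mm behind it; z points along the fingers, y is the direction in which the jaws open and shut (so a half turn about z gives the same grasp; the last joint's range is limited). The gripper opens to 87 mm and grips with 3 to 60 N. Pads are 19 mm wide; open, the fingers measure 117 mm over their backs; the gripper's body (75 mm by 190 mm) begins 51 mm behind the grasp point.
Start: joints at [-1.289, 0.332, -0.065, 1.46, 0.022, 1.35, -0.088], TCP at [187.551, 596.219, 222.576] pointing down, gripper open.
Joint ranges: [-2.6, 2.6], [-0.5, 2.12], [-1.47, 1.34], [0.16, 2.42], [-1.27, 4.41], [0.06, 2.06], [-2.6, 2.6]. Speed limits (rad/s): [2.22, 2.22, 2.79, 2.79, 3.14, 3.14, 3.14].

### API

Orientations are given as a unit quaternion [w, x, y, z].
In Python, from rig import env gives the robot as it stands.
- The arm moves only by the tool send_rows, never from a script. Its argument "targets" is a list of rows, each a list of 3 entries, a list of its own where there are three numbers: the shift along the tool's x, y, z normalised to -1 to 1, where 1 is 0.2 m, then the turn, a rotation vector about the tool's x, y, z normalised to -1 to 1, where 1 is 180 degrees, then the closure, from -1 (fully open) to 1 (shut). In form: [[[x, y, z], [wx, wy, wz], grip], ...]. A call has exactly 8 rows; each row is the pose to reach, as a shift and turn from the pose measured when the call began, along the tool's axes at that moment, turning the shorter way round; what a row does not reach only later rows make up. A row lasts 1/10 s, in which the tool goes at most 50 mm and 8.59 degrees, less where a joint would pass 70% of its speed; a pose out of reach is approached as far as the arm can. A call with a number of a shift or a turn outside -1 to 1 is refused whole. A call with a gripper value outside its range is refused whole. The fingers move at their own pace and stop on an object; "force" is the grip in N (left out, the last holds). Time passes only in rows, so rows that repeat a pose let the fingers close, or fill a call up. It gives the time, the measured TCP pose, the force and the opening at its end, in the units of the state.
- env.get_state(): the state, without advancing time (a new reading comes with each control period).
- env.capture(name): name is "side" or "top" or "wrist"; returns a dict with "img" (384x512x3 uint8, red, green, blue), "K" (3x3 intrinsics, pixels), "world_to_cam" (4x4, takes a point from world to camera coordinates). Camera axes: x right, y down, z forward; pixel columns grow to the right and rows downward; lengths in mm; the calibration is good to about 2 mm. A picture is of the moment at which its call begins. There is no depth.
- env.job_done(): hands the job in, once; it reports no verdict.
The state is a dict: "time": time; "joint_positions": joint angles; "qvel": joint speeds; "effort": joint torques, N m; "eef_pos": TCP position; "ee_rot": TCP orientation; "force": force on the tool from outside, world axes, zero at the start; "torque": the same for the moment, N m; "opening": finger opening in mm.
Only numpy, scipy, OpenCV 4.12 (cv2) and the standard library are available. Lean on these libraries where they do the work, as an engineer would, in place of code of your own. Each camera call takes 0.05 s, during which the arm holds its last target.

## Working session

There is one attempt and no reset: what is moved stays moved. The work goes in short steps, Python scripts to look and compute and a tool call to move; the robot and the scene stay as the last step left them, time stands still between calls to the robot, and variables do not carry over. Pictures are saved under pics/ and viewed, and the job is handed in when it is done.

Besides the shell and the picture viewer there is one more tool, called after "Request:" as name(argument=value, ...) on one line, values as JSON. send_rows: Moves the arm, as the interface text tells. Its arguments: {"type":"object","properties":{"targets":{"type":"array"},"force":{"type":"number"}},"required":["targets"]}

```bash
ls; mkdir -p pics; python3 - <<'E'
from rig import env
import cv2,json
print(env.get_state())
for n in ("side","top","wrist"):
    c=env.capture(n); cv2.imwrite(f"pics/{n}0.png",cv2.cvtColor(c["img"],cv2.COLOR_RGB2BGR)); print(n,c["K"],c["world_to_cam"])
E
```

```text
pics
{'time': 0.0, 'joint_positions': array([-1.28856815,  0.33288133, -0.06472616,  1.46092997,  0.02159795,
        1.34990021, -0.08848282]), 'qvel': array([-0.00174357,  0.00016693, -0.00063192,  0.00024769,  0.00102304,
       -0.00014462,  0.00085414]), 'effort': array([ 9.09638457e-04, -6.23265195e+01,  2.52561795e-02, -3.89878929e+01,
       -6.12950558e-02,  4.00614843e-02,  1.48684853e-04]), 'eef_pos': array([187.45528327, 595.82322996, 221.75351633]), 'ee_rot': array([-8.07591832e-05,  1.51793891e-01,  9.88411912e-01, -7.07042496e-04]), 'force': array([-0.4521018 ,  0.03711475,  0.77712248]), 'torque': array([-0.00301167,  0.0003857 , -0.04655025]), 'opening': 86.86281212172453}
side [[455.22070367   0.         264.31225501]
 [  0.         455.22070367 190.7041616 ]
 [  0.           0.           1.        ]] [[ 9.92724412e-01 -1.20137314e-01 -8.07882757e-03 -5.53363526e+02]
 [-7.37060047e-02 -5.53253397e-01 -8.29745807e-01  1.01120940e+02]
 [ 9.52137934e-02  8.24304376e-01 -5.58082995e-01  1.03481065e+03]
 [ 0.00000000e+00  0.00000000e+00  0.00000000e+00  1.00000000e+00]]
top [[346.41584256   0.         252.25950751]
 [  0.         346.41584256 190.51946072]
 [  0.           0.           1.        ]] [[ 3.08790464e-03 -9.99983347e-01  4.87551959e-03  4.09573234e+01]
 [-9.97943734e-01 -3.39367480e-03 -6.40061420e-02  5.37743270e+02]
 [ 6.40216220e-02 -4.66784937e-03 -9.97937595e-01  9.35641273e+02]
 [ 0.00000000e+00  0.00000000e+00  0.00000000e+00  1.00000000e+00]]
wrist [[293.21786315   0.         256.09300488]
 [  0.         293.21786315 194.59223865]
 [  0.           0.           1.        ]] [[ 3.01459805e-01  9.53478845e-01  2.79411812e-04 -6.25879935e+02]
 [ 9.11910998e-01 -2.88402927e-01  2.91962470e-01 -3.44949334e+01]
 [ 2.78460622e-01 -8.77601508e-02 -9.56429735e-01  3.91002381e+02]
 [ 0.00000000e+00  0.00000000e+00  0.00000000e+00  1.00000000e+00]]
```

View pics/side0.png

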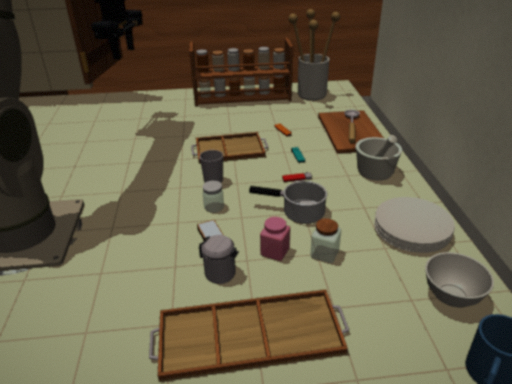

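View pics/top0.png

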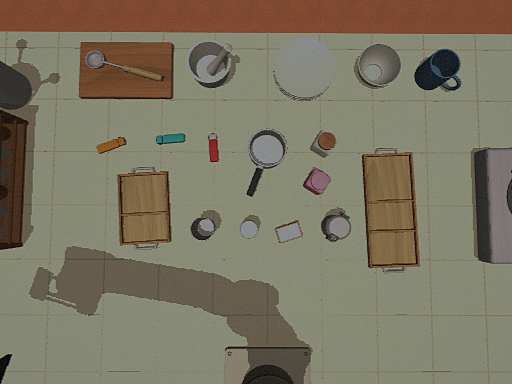

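View pics/wrist0.png

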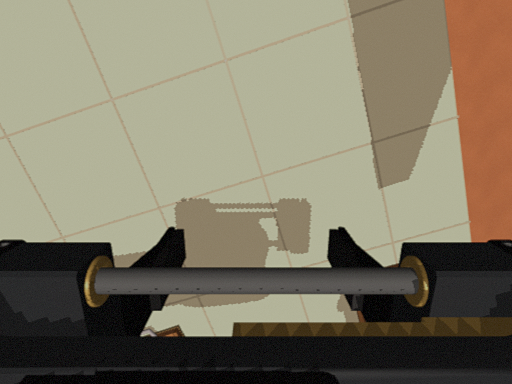

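```bash
cat > h.py <<'E'
from rig import env
import numpy as np,cv2
from scipy.spatial.transform import Rotation as R
def cap(n,name=None,crop=None,s=1):
    c=env.capture(n); im=cv2.cvtColor(c["img"],cv2.COLOR_RGB2BGR)
    c["bgr"]=im
    if name:
        o=im if crop is None else im[crop[1]:crop[3],crop[0]:crop[2]]
        cv2.imwrite("pics/"+name,cv2.resize(o,None,fx=s,fy=s,interpolation=cv2.INTER_CUBIC))
    return c
def ray(c,uv):
    K=c["K"];T=c["world_to_cam"];d=np.linalg.inv(K)@[uv[0],uv[1],1];Rm=T[:3,:3]
    return -Rm.T@T[:3,3], Rm.T@d
def plane(c,uv,z):
    o,d=ray(c,uv); return o+d*(z-o[2])/d[2]
def tri(rs):
    A=np.zeros((3,3));b=np.zeros(3)
    for o,d in rs:
        d=d/np.linalg.norm(d);P=np.eye(3)-np.outer(d,d);A+=P;b+=P@o
    p=np.linalg.solve(A,b)
    res=[np.linalg.norm(np.cross(p-o,d/np.linalg.norm(d))) for o,d in rs]
    return p,res
def proj(c,p):
    q=c["world_to_cam"]@np.append(p,1);q=c["K"]@q[:3];return q[:2]/q[2]
def go(p,yaw=None):
    """shift (units) to put TCP at p tool-down with jaw axis (tool y) at world yaw [deg]"""
    s=env.get_state();q=s["ee_rot"];r=R.from_quat([q[1],q[2],q[3],q[0]])
    sh=r.inv().apply(np.array(p)-s["eef_pos"])/200
    out=[np.round(sh,3)]
    ty=r.as_matrix()[:,1]; cur=np.degrees(np.arctan2(ty[1],ty[0]))
    if yaw is None: yaw=cur
    dy=(yaw-cur+90)%180-90
    best=None
    yw=np.radians(cur+dy); y=np.array([np.cos(yw),np.sin(yw),0]);z=np.array([0,0,-1.]);x=np.cross(y,z)
    t=R.from_matrix(np.c_[x,y,z]); rv=(r.inv()*t).as_rotvec()/np.pi
    print("eef",np.round(s["eef_pos"],1),"yawcur %.1f"%cur,"dyaw %.1f"%dy,"q7 %.2f"%s["joint_positions"][6],"t %.2f"%s["time"])
    print("shift",np.round(sh,3),"turn",np.round(rv,4))
E
python3 - <<'E'
from h import *
cap("top","t1.png",(100,110,260,260),5)
cap("top","t2.png",(230,110,430,280),4)
cap("side","s1.png",(180,110,360,290),4)
E
```

```text
(no output)
```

View pics/t1.png

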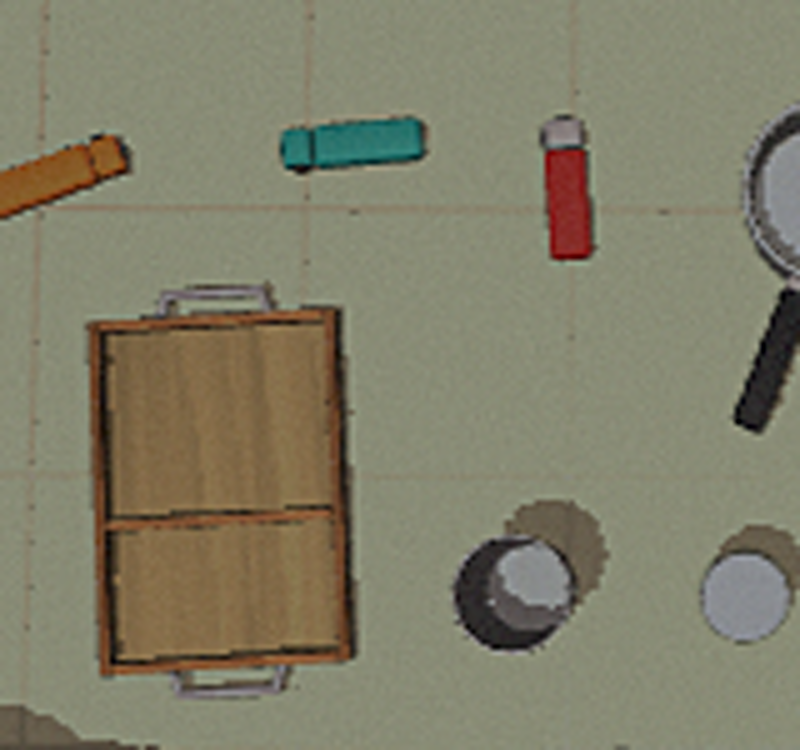

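View pics/t2.png

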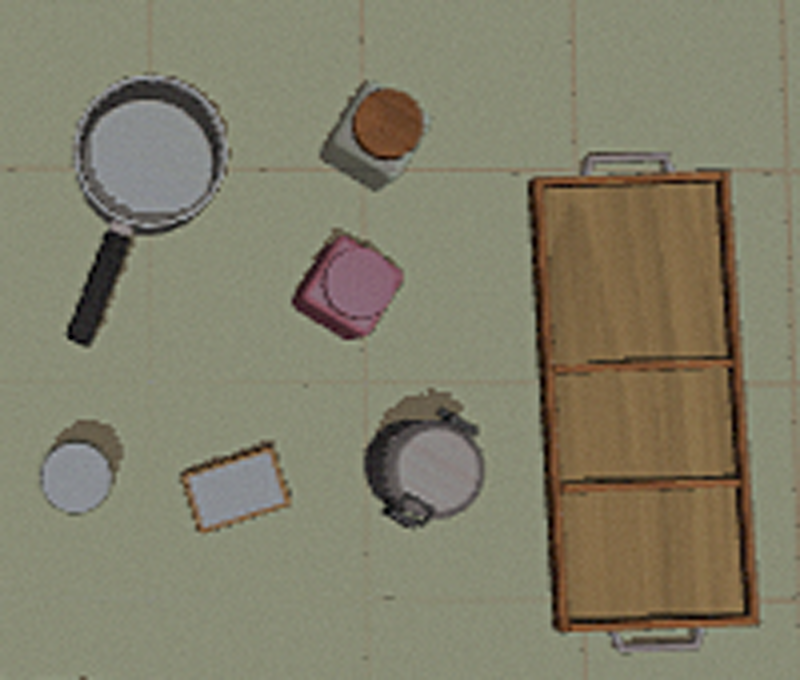

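View pics/s1.png

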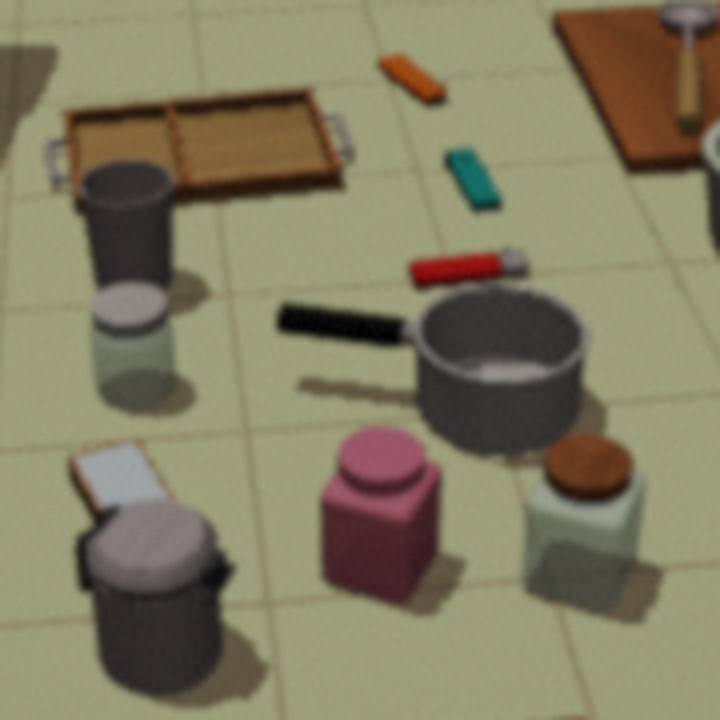

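```bash
cat > m.py <<'E'
from h import *
t=cap("top");s=cap("side")
np.set_printoptions(precision=1,suppress=True)
T1=lambda x,y:((x+.5)/5-.5+100,(y+.5)/5-.5+110)
T2=lambda x,y:((x+.5)/4-.5+230,(y+.5)/4-.5+110)
S1=lambda x,y:((x+.5)/4-.5+180,(y+.5)/4-.5+110)
for n,a,b in [("roundlid",T2(77,478),S1(130,305)),("sqlid",T2(388,123),S1(588,462)),("canlid",T2(440,471),S1(153,532)),
 ("panrim",T2(152,154),S1(501,342)),("handleend",T2(82,342),S1(282,316)),("pinklid",T2(358,283),S1(383,455)),
 ("lighter red end",T1(571,258),S1(413,272)),("lighter steel end",T1(563,118),S1(524,256)),
 ("tea TL",T1(92,325),S1(310,93)),("tea BL",T1(103,672),S1(66,115)),("tea TR",T1(340,309),S1(343,178)),
 ("tumbler rim",T1(515,593),S1(128,182)),("match",T2(236,487),S1(120,473))]:
    p,r=tri([ray(t,a),ray(s,b)]);print(n,p,r[0])
for n,cs in [("tea",[T1(92,325),T1(340,309),T1(354,657),T1(103,672)]),("cocoa",[T2(530,180),T2(728,173),T2(758,623),T2(560,630)])]:
    P=np.array([plane(t,c,17) for c in cs]); print(n,P,P.mean(0)); 
    print(np.linalg.norm(P[0]-P[1]),np.linalg.norm(P[1]-P[2]),np.degrees(np.arctan2(*(P[0]-P[3])[1::-1])),np.degrees(np.arctan2(*(P[1]-P[2])[1::-1])))
# lighter mask
hsv=cv2.cvtColor(t["bgr"],cv2.COLOR_BGR2HSV)
m=(((hsv[...,0]<6)|(hsv[...,0]>174))&(hsv[...,1]>150)&(hsv[...,2]>80)).astype(np.uint8);m[:, :195]=0;m[:,230:]=0;m[:120]=0;m[175:]=0
ys,xs=np.nonzero(m);print("red",len(xs),xs.mean(),ys.mean(),cv2.minAreaRect(np.c_[xs,ys].astype(np.float32)))
E
python3 m.py
```

```text
roundlid [436.5  51.4  62.6] 2.438643321279802
sqlid [ 666.7 -150.3   77.7] 1.542652132445658
canlid [ 442.8 -180.2   81.1] 2.7187278350286643
panrim [651.8   1.8  49.7] 2.3573281616247015
handleend [526.3  48.4  48.6] 2.9438119492697625
pinklid [ 563.  -129.9   77. ] 2.3296783039547178
lighter red end [622.7 150.1   8. ] 2.8301933727673734
lighter steel end [699.9 155.   11.2] 1.7041233930061055
tea TL [582.9 414.6  11.6] 2.0655497920284787
tea BL [392.8 403.1  11.9] 2.5437580293607738
tea TR [592.3 277.6  11.1] 1.9203573955304207
tumbler rim [439.4 169.2  80.3] 2.5177357450874216
match [427.  -56.5  21.5] 0.6598305524702901
tea [[580.3 412.5  17. ]
 [589.6 276.3  17. ]
 [399.2 265.1  17. ]
 [390.7 401.3  17. ]] [489.9 338.8  17. ]
136.57278234246948 190.81285624835598 3.3961125392445357 3.3583576986581285
cocoa [[ 638.4 -261.7   17. ]
 [ 643.8 -399.4   17. ]
 [ 335.2 -411.7   17. ]
 [ 330.2 -276.8   17. ]] [ 486.9 -337.4   17. ]
137.8350317713162 308.91546832074164 2.802779224721679 2.279030721623757
red 169 213.06508875739644 150.2130177514793 ((213.1441192626953, 150.37351989746094), (21.321626663208008, 7.746346950531006), 85.60128784179688)
```

```bash
python3 - <<'E'
from h import *
go([390,52,200],0)
go([390,52,200],90)
E
```

```text
eef [187.5 596.2 222.5] yawcur 72.5 dyaw -72.5 q7 -0.09 t 0.40
shift [-1.782 -2.292  0.113] turn [-0.     0.     0.403]
eef [187.5 596.2 222.5] yawcur 72.5 dyaw 17.5 q7 -0.09 t 0.40
shift [-1.782 -2.292  0.113] turn [-0.    -0.    -0.097]
```

Request:
send_rows(targets=[[[-0.25, -0.25, 0], [0, 0, 0.05], -1], [[-0.5, -0.5, 0.05], [0, 0, 0.1], -1], [[-0.75, -0.75, 0.05], [0, 0, 0.15], -1], [[-1, -1, 0.05], [0, 0, 0.2], -1], [[-1, -1, 0.05], [0, 0, 0.24], -1], [[-1, -1, 0.05], [0, 0, 0.28], -1], [[-1, -1, 0.05], [0, 0, 0.32], -1], [[-1, -1, 0.05], [0, 0, 0.36], -1]], force=20)

```text
time: 1.2
eef_pos: [319.0, 344.4, 212.9]
ee_rot: [-0.0, 0.661, 0.751, 0.0]
force: [-0.2, 0.4, -0.4]
opening: 86.9
```

```bash
python3 - <<'E'
from h import *
go([437,51,180],7)
E
```

```text
eef [319.  344.4 212.9] yawcur 7.3 dyaw -0.3 q7 -0.79 t 1.20
shift [-1.53   0.399  0.163] turn [ 0.0001 -0.0002  0.0017]
```

Request:
send_rows(targets=[[[-0.25, 0.07, 0.03], [0, 0, 0], -1], [[-0.5, 0.13, 0.05], [0, 0, 0], -1], [[-0.75, 0.2, 0.08], [0, 0, 0], -1], [[-1, 0.26, 0.1], [0, 0, 0], -1], [[-1, 0.4, 0.16], [0, 0, 0], -1], [[-1, 0.4, 0.16], [0, 0, 0], -1], [[-1, 0.4, 0.16], [0, 0, 0], -1], [[-1, 0.4, 0.16], [0, 0, 0], -1]])

```text
time: 2.0
eef_pos: [423.2, 156.9, 180.9]
ee_rot: [-0.0, 0.66, 0.751, 0.0]
force: [-0.3, 0.2, -0.5]
opening: 86.5
```

```bash
python3 - <<'E'
from h import *
go([437,51,180],7)
E
```

```text
eef [423.2 156.9 180.9] yawcur 7.4 dyaw -0.4 q7 -0.34 t 2.00
shift [-0.534  0.     0.004] turn [ 0.0001 -0.0003  0.0021]
```

Request:
send_rows(targets=[[[-0.25, 0, 0], [0, 0, 0], -1], [[-0.45, 0, 0], [0, 0, 0], -1], [[-0.53, 0, 0], [0, 0, 0], -1], [[-0.53, 0, 0], [0, 0, 0], -1], [[-0.53, 0, 0], [0, 0, 0], -1], [[-0.53, 0, 0], [0, 0, 0], -1], [[-0.53, 0, 0], [0, 0, 0], -1], [[-0.53, 0, 0], [0, 0, 0], -1]])

```text
time: 2.8
eef_pos: [436.7, 52.6, 180.8]
ee_rot: [-0.0, 0.66, 0.752, 0.0]
force: [1.1, 0.3, 0.5]
opening: 86.9
```

```bash
python3 - <<'E'
from h import *
c=cap("wrist","w1.png")
go([437,51,180],7)
for z in (0,64): print(proj(c,np.array([437,51,z])))
E
```

```text
eef [436.7  52.3 180.8] yawcur 7.4 dyaw -0.4 q7 -0.13 t 2.85
shift [-0.007  0.     0.004] turn [ 0.     -0.0003  0.0024]
[255.60175956 177.68159645]
[255.53497009 192.80829588]
```

View pics/w1.png

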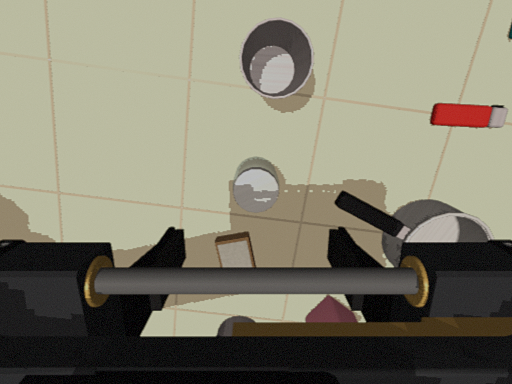

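```bash
python3 - <<'E'
from h import *
np.set_printoptions(precision=1,suppress=True)
c=cap("wrist")
t=cap("top");T2=lambda x,y:((x+.5)/4-.5+230,(y+.5)/4-.5+110)
print(plane(c,(256.5,190),64), tri([ray(c,(256.5,190)),ray(t,T2(77,478))]))
for uv in ((432,113),(507,117)): print("lighter ends",plane(c,uv,6))
p=plane(c,(256.5,190),64); go([p[0],p[1],22],7)
E
```

```text
[437.6  53.8  64. ] (array([435.9,  52. ,  59.7]), [np.float64(2.0012478858144824), np.float64(2.0012478858145055)])
lighter ends [621.4 150.3   6. ]
lighter ends [705.5 156.8   6. ]
eef [436.8  52.1 180.8] yawcur 7.4 dyaw -0.4 q7 -0.13 t 2.95
shift [0.  0.  0.8] turn [ 0. -0.  0.]
```

Request:
send_rows(targets=[[[0, 0, 0.2], [0, 0, 0], -1], [[0, 0, 0.4], [0, 0, 0], -1], [[0, 0, 0.6], [0, 0, 0], -1], [[0, 0, 0.7], [0, 0, 0], -1], [[0, 0, 0.8], [0, 0, 0], -1], [[0, 0, 0.8], [0, 0, 0], -1], [[0, 0, 0.8], [0, 0, 0], 1], [[0, 0, 0.8], [0, 0, 0], 1]], force=25)

```text
time: 3.75
eef_pos: [437.6, 52.4, 21.9]
ee_rot: [0.0, 0.66, 0.751, 0.001]
force: [-0.4, -0.1, 0.8]
opening: 77.3
```

Request:
send_rows(targets=[[[0, 0, 0], [0, 0, 0], 1], [[0, 0, 0], [0, 0, 0], 1], [[0, 0, 0], [0, 0, 0], 1], [[0, 0, 0], [0, 0, 0], 1], [[0, 0, -0.05], [0, 0, 0], 1], [[0, 0, -0.2], [0, 0, 0], 1], [[0, 0, -0.4], [0, 0, 0], 1], [[0, 0, -0.5], [0, 0, 0], 1]])

```text
time: 4.55
eef_pos: [438.5, 52.1, 125.2]
ee_rot: [0.001, 0.66, 0.751, 0.002]
force: [0.3, 0.8, -2.2]
opening: 49.7
```

```bash
python3 - <<'E'
from h import *
print(env.get_state()["opening"])
cap("side","s2.png",(140,80,400,290),3)
go([435,336,140],3.4)
go([435,336,140],93.4)
E
```

```text
49.65478018790321
eef [439.7  52.5 127.1] yawcur 7.4 dyaw -4.0 q7 -0.09 t 4.60
shift [ 1.409  0.159 -0.059] turn [ 0.0024 -0.001   0.022 ]
eef [439.7  52.5 127.1] yawcur 7.4 dyaw 86.0 q7 -0.09 t 4.60
shift [ 1.409  0.159 -0.059] turn [ 0.0026  0.0011 -0.478 ]
```

View pics/s2.png

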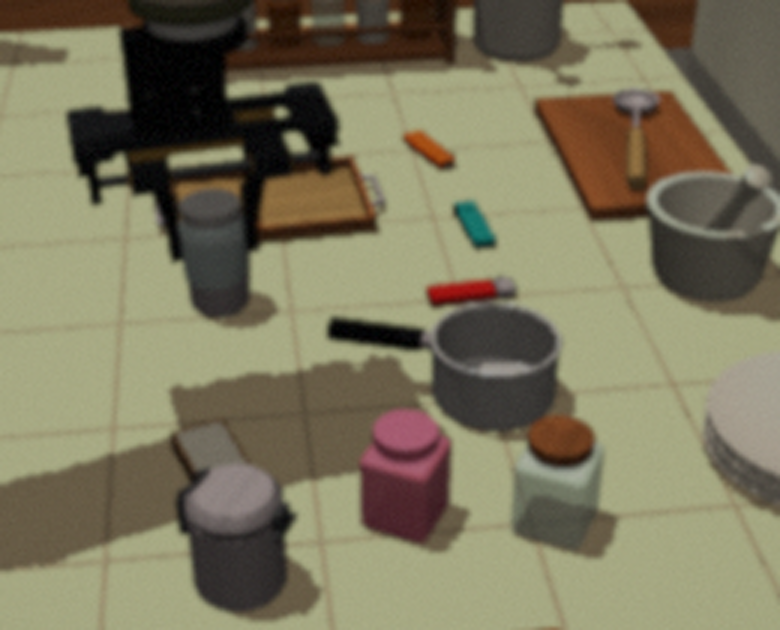

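Request:
send_rows(targets=[[[0.1, 0.01, -0.1], [0, 0, 0], 1], [[0.25, 0.03, -0.1], [0, 0, 0], 1], [[0.45, 0.05, -0.1], [0, 0, 0], 1], [[0.65, 0.07, -0.1], [0, 0, 0], 1], [[0.85, 0.1, -0.1], [0, 0, 0], 1], [[1, 0.12, -0.1], [0, 0, 0], 1], [[1, 0.12, -0.1], [0, 0, 0], 1], [[1, 0.12, -0.1], [0, 0, 0], 1]])

```text
time: 5.4
eef_pos: [437.5, 253.6, 147.7]
ee_rot: [0.002, 0.66, 0.751, 0.003]
force: [-0.2, -0.9, -1.0]
opening: 49.4
```

```bash
python3 - <<'E'
from h import *
go([435,336,110],3.4)
E
```

```text
eef [437.5 253.6 147.7] yawcur 7.4 dyaw -4.0 q7 -0.45 t 5.40
shift [0.41  0.039 0.189] turn [ 0.0022 -0.0006  0.0222]
```

Request:
send_rows(targets=[[[0.2, 0.02, 0.05], [0, 0, 0.01], 1], [[0.41, 0.04, 0.1], [0.002, 0, 0.022], 1], [[0.41, 0.04, 0.19], [0.002, 0, 0.022], 1], [[0.41, 0.04, 0.19], [0.002, 0, 0.022], 1], [[0.41, 0.04, 0.19], [0.002, 0, 0.022], 1], [[0.41, 0.04, 0.19], [0.002, 0, 0.022], 1], [[0.41, 0.04, 0.19], [0.002, 0, 0.022], 1], [[0.41, 0.04, 0.19], [0.002, 0, 0.022], 1]])

```text
time: 6.2
eef_pos: [435.6, 335.7, 110.6]
ee_rot: [-0.001, 0.686, 0.728, 0.001]
force: [-0.6, 0.2, -1.7]
opening: 49.8
```

```bash
python3 - <<'E'
from h import *
cap("wrist","w2.png")
cap("top","t3.png",(100,130,260,260),5)
go([435,336,30],3.4)
E
```

```text
eef [435.3 335.9 110.3] yawcur 3.4 dyaw -0.0 q7 -0.60 t 6.30
shift [-0.001 -0.002  0.402] turn [ 0.0003 -0.0008  0.0001]
```

View pics/w2.png

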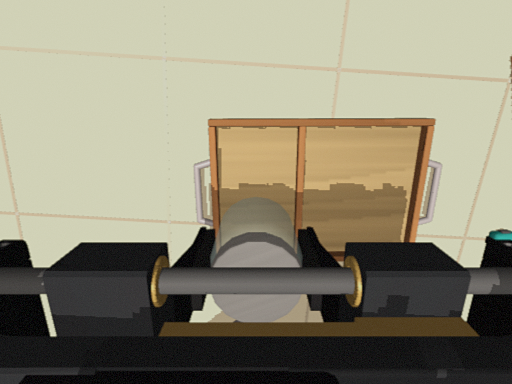

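```bash
python3 - <<'E'
from h import *
np.set_printoptions(precision=1,suppress=True)
c=cap("wrist")
for uv in ((209.5,119.5),(433.5,119.5),(302,124),(213,210)): 
    p=plane(c,uv,17);a=np.radians(3.4);d=p[:2]-[490,338.9]
    print(p, d@[np.cos(a),np.sin(a)],d@[-np.sin(a),np.cos(a)])
E
```

```text
[392.5 403.8  17. ] -93.49642000098312 70.59571389783333
[581.8 414.9  17. ] 96.1484177558183 70.38694379439437
[471.  404.7  17. ] -15.06763711611171 66.80098970873638
[396.7 322.7  17. ] -94.0618310144679 -10.639186134090988
```

Request:
send_rows(targets=[[[0, 0, 0.1], [0, 0, 0], 1], [[0, 0, 0.2], [0, 0, 0], 1], [[0, 0, 0.3], [0, 0, 0], 1], [[0, 0, 0.36], [0, 0, 0], 1], [[0, 0, 0.39], [0, 0, 0], 1], [[0, 0, 0.405], [0, 0, 0], 1], [[0, 0, 0.413], [0, 0, 0], 1], [[0, 0, 0.413], [0, 0, 0], 1]])

```text
time: 7.15
eef_pos: [435.6, 336.5, 28.1]
ee_rot: [-0.001, 0.686, 0.728, 0.002]
force: [-0.1, -1.3, -1.4]
opening: 49.1
```

```bash
python3 - <<'E'
from h import *
print(env.get_state()["force"],env.get_state()["eef_pos"])
E
```

```text
[-0.09245023 -1.31427022 -1.38355829] [435.55301597 336.46247179  28.07898843]
```

Request:
send_rows(targets=[[[0, 0, 0.005], [0, 0, 0], 1], [[0, 0, 0.005], [0, 0, 0], 1], [[0, 0, 0.005], [0, 0, 0], -0.3], [[0, 0, 0.005], [0, 0, 0], -0.6], [[0, 0, 0.005], [0, 0, 0], -0.6], [[0, 0, 0.005], [0, 0, 0], -0.6], [[0, 0, -0.1], [0, 0, 0], -0.6], [[0, 0, -0.3], [0, 0, 0], -0.6]])

```text
time: 7.95
eef_pos: [433.9, 334.9, 86.3]
ee_rot: [-0.0, 0.686, 0.728, -0.001]
force: [0.6, 0.1, 0.0]
opening: 69.1
```

Request:
send_rows(targets=[[[0, 0, -0.2], [0, 0, 0], -1], [[0, 0, -0.4], [0, 0, 0], -1], [[-0.15, 0.05, -0.5], [0, 0, 0], -1], [[-0.3, 0.1, -0.5], [0, 0, 0], -1], [[-0.5, 0.15, -0.5], [0, 0, 0], -1], [[-0.7, 0.2, -0.5], [0, 0, 0], -1], [[-0.9, 0.3, -0.5], [0, 0, 0], -1], [[-1, 0.3, -0.5], [0, 0, 0], -1]])

```text
time: 8.75
eef_pos: [507.9, 134.8, 186.7]
ee_rot: [0.0, 0.687, 0.726, -0.001]
force: [-0.7, 0.7, 0.4]
opening: 87.2
```

```bash
python3 - <<'E'
from h import *
cap("top","t3.png",(100,110,260,260),5)
cap("side","s3.png",(140,80,400,290),3)
go([443,-180,170],60)
E
```

```text
eef [506.8 135.1 186.6] yawcur 3.1 dyaw 56.9 q7 -0.23 t 8.85
shift [-1.556 -0.404  0.086] turn [-8.00e-04  2.00e-04 -3.16e-01]
```

View pics/t3.png

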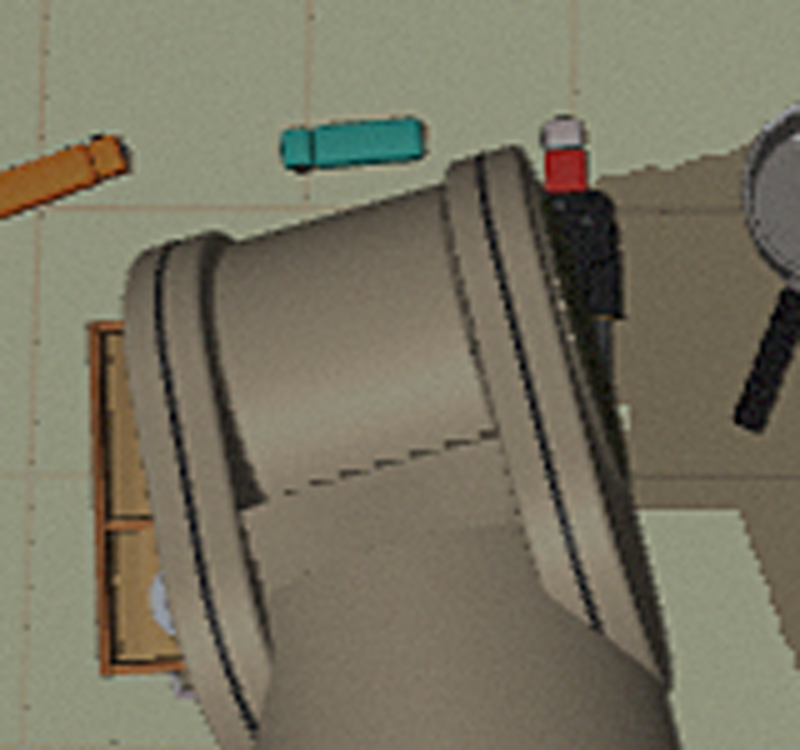

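View pics/s3.png

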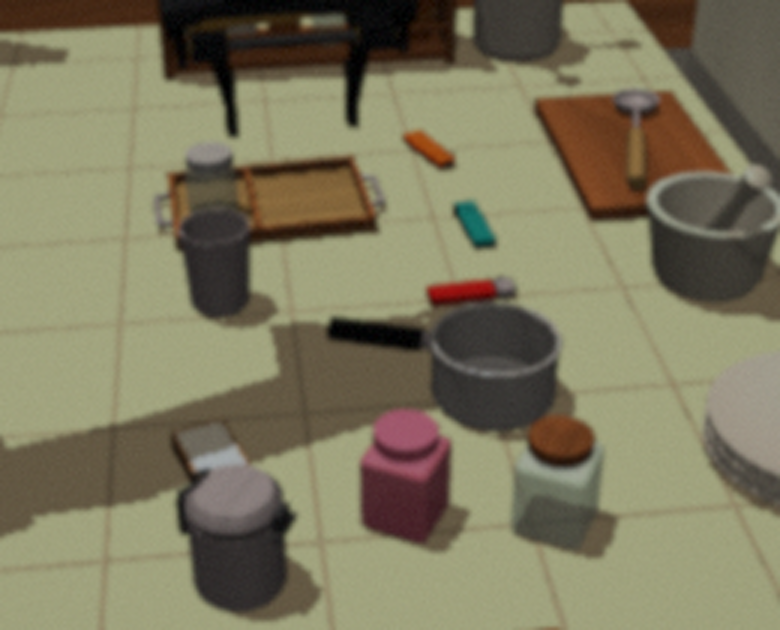

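Request:
send_rows(targets=[[[-0.2, -0.05, 0], [0, 0, -0.04], -1], [[-0.4, -0.1, 0], [0, 0, -0.08], -1], [[-0.6, -0.15, 0], [0, 0, -0.12], -1], [[-0.8, -0.2, 0], [0, 0, -0.16], -1], [[-1, -0.25, 0], [0, 0, -0.2], -1], [[-1, -0.25, 0], [0, 0, -0.24], -1], [[-1, -0.25, 0], [0, 0, -0.28], -1], [[-1, -0.25, 0], [0, 0, -0.316], -1]])

```text
time: 9.65
eef_pos: [467.8, -66.6, 187.1]
ee_rot: [-0.001, 0.256, 0.967, -0.001]
force: [0.2, 0.1, -0.2]
opening: 87.0
```

```bash
python3 - <<'E'
from h import *
go([443,-180,170],60)
E
```

```text
eef [467.8 -66.6 187.1] yawcur 60.3 dyaw -0.3 q7 1.10 t 9.65
shift [-0.173 -0.554  0.087] turn [-0.0006 -0.0002  0.0017]
```

Request:
send_rows(targets=[[[-0.08, -0.25, 0], [0, 0, 0], -1], [[-0.15, -0.48, 0], [0, 0, 0], -1], [[-0.17, -0.55, 0], [0, 0, 0], -1], [[-0.17, -0.55, 0], [0, 0, 0], -1], [[-0.17, -0.55, 0], [0, 0, 0], -1], [[-0.17, -0.55, 0], [0, 0, 0], -1], [[-0.17, -0.55, 0], [0, 0, 0], -1], [[-0.17, -0.55, 0], [0, 0, 0], -1]])

```text
time: 10.45
eef_pos: [443.2, -178.1, 187.3]
ee_rot: [-0.001, 0.255, 0.967, -0.001]
force: [0.5, -0.1, -0.6]
opening: 87.4
```

```bash
python3 - <<'E'
from h import *
c=cap("wrist","w3.png")
go([443,-180,170],60)
for z in (0,80): print(proj(c,np.array([443,-180,z])))
E
```

```text
eef [ 443.1 -178.3  187.3] yawcur 60.4 dyaw -0.4 q7 1.35 t 10.50
shift [-0.004 -0.007  0.086] turn [-0.0006 -0.0003  0.0021]
[253.7795728  174.88176012]
[253.11897996 193.74422539]
```

View pics/w3.png

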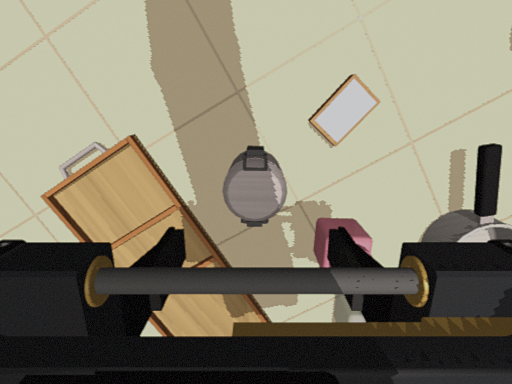

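Request:
send_rows(targets=[[[0.005, 0.01, 0.2], [0, 0, 0], -1], [[0.005, 0.01, 0.4], [0, 0, 0], -1], [[0.005, 0.01, 0.55], [0, 0, 0], -1], [[0.005, 0.01, 0.7], [0, 0, 0], -1], [[0.005, 0.01, 0.775], [0, 0, 0], -1], [[0.005, 0.01, 0.775], [0, 0, 0], -1], [[0.005, 0.01, 0.775], [0, 0, 0], 1], [[0.005, 0.01, 0.775], [0, 0, 0], 1]], force=35)

```text
time: 11.3
eef_pos: [443.8, -176.4, 33.4]
ee_rot: [0.0, 0.256, 0.967, -0.001]
force: [-0.2, 0.8, -0.8]
opening: 77.8
```

Request:
send_rows(targets=[[[0, 0, 0], [0, 0, 0], 1], [[0, 0, 0], [0, 0, 0], 1], [[0, 0, 0], [0, 0, 0], 1], [[0, 0, -0.05], [0, 0, 0], 1], [[0, 0, -0.2], [0, 0, 0], 1], [[0, 0, -0.4], [0, 0, 0], 1], [[0, 0, -0.55], [0, 0, 0], 1], [[0, 0, -0.6], [0, 0, 0], 1]])

```text
time: 12.1
eef_pos: [445.0, -176.6, 156.4]
ee_rot: [0.002, 0.256, 0.967, 0.0]
force: [0.7, -0.8, -2.5]
opening: 63.4
```

```bash
python3 - <<'E'
from h import *
cap("side","s4.png",(140,80,400,290),3)
go([530,343,160],93.4)
E
```

```text
eef [ 445.1 -176.4  156.2] yawcur 60.4 dyaw 33.0 q7 1.38 t 12.15
shift [ 0.914  2.468 -0.019] turn [ 1.000e-04  1.400e-03 -1.834e-01]
```

View pics/s4.png

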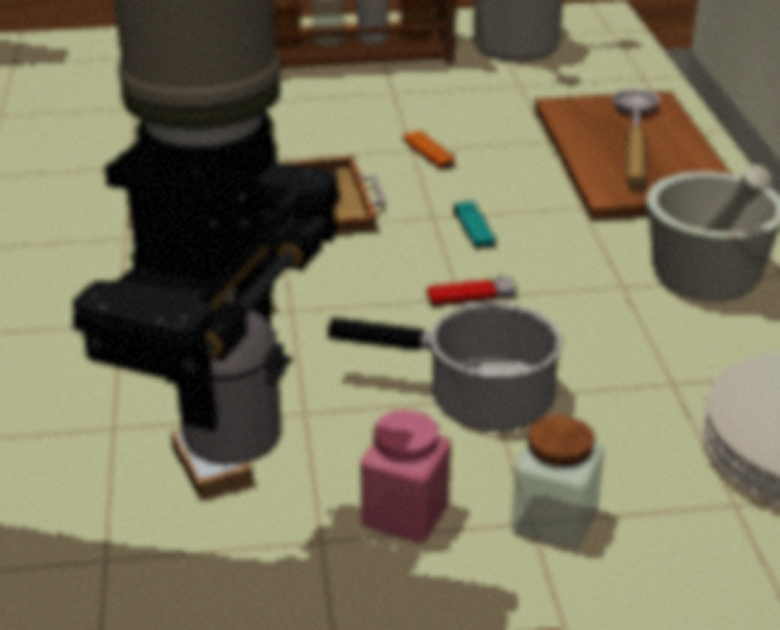

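Request:
send_rows(targets=[[[0.04, 0.1, 0], [0, 0, 0], 1], [[0.1, 0.25, 0], [0, 0, 0], 1], [[0.17, 0.45, 0], [0, 0, 0], 1], [[0.24, 0.65, 0], [0, 0, 0], 1], [[0.32, 0.85, 0], [0, 0, 0], 1], [[0.38, 1, 0], [0, 0, 0], 1], [[0.38, 1, 0], [0, 0, 0], 1], [[0.38, 1, 0], [0, 0, 0], 1]])

```text
time: 12.95
eef_pos: [476.9, 35.1, 154.7]
ee_rot: [0.001, 0.255, 0.967, -0.001]
force: [0.5, 0.0, -3.0]
opening: 63.1
```

```bash
python3 - <<'E'
from h import *
go([530,343,160],60.4)
E
```

```text
eef [476.9  35.1 154.7] yawcur 60.5 dyaw -0.1 q7 0.91 t 12.95
shift [ 0.528  1.47  -0.029] turn [-0.0002  0.0009  0.0004]
```

Request:
send_rows(targets=[[[0.04, 0.1, 0], [0, 0, 0], 1], [[0.1, 0.25, 0], [0, 0, 0], 1], [[0.17, 0.45, 0], [0, 0, 0], 1], [[0.24, 0.65, 0], [0, 0, 0], 1], [[0.31, 0.85, 0], [0, 0, 0], 1], [[0.36, 1, 0], [0, 0, 0], 1], [[0.36, 1, 0], [0, 0, 0], 1], [[0.36, 1, 0], [0, 0, 0], 1]])

```text
time: 13.75
eef_pos: [512.8, 243.2, 153.3]
ee_rot: [0.001, 0.255, 0.967, -0.002]
force: [0.5, -1.7, -3.4]
opening: 63.3
```

```bash
python3 - <<'E'
from h import *
go([530,343,120],60.4)
E
```

```text
eef [512.8 243.2 153.3] yawcur 60.4 dyaw -0.0 q7 0.63 t 13.75
shift [0.172 0.477 0.165] turn [-0.001   0.0008  0.0002]
```

Request:
send_rows(targets=[[[0.07, 0.2, 0], [0, 0, 0], 1], [[0.14, 0.4, 0.05], [0, 0, 0], 1], [[0.17, 0.48, 0.1], [0, 0, 0], 1], [[0.17, 0.48, 0.165], [0, 0, 0], 1], [[0.17, 0.48, 0.165], [0, 0, 0], 1], [[0.17, 0.48, 0.165], [0, 0, 0], 1], [[0.17, 0.48, 0.165], [0, 0, 0], 1], [[0.17, 0.48, 0.165], [0, 0, 0], 1]])

```text
time: 14.55
eef_pos: [531.3, 342.6, 120.8]
ee_rot: [0.001, 0.256, 0.967, -0.001]
force: [-0.4, 0.2, -2.3]
opening: 63.3
```

```bash
python3 - <<'E'
from h import *
cap("wrist","w4.png")
go([530,343,38.5],60.4)
E
```

```text
eef [531.1 342.9 120.7] yawcur 60.4 dyaw 0.0 q7 0.53 t 14.60
shift [ 0.006 -0.001  0.411] turn [-0.0006  0.001  -0.0001]
```

View pics/w4.png

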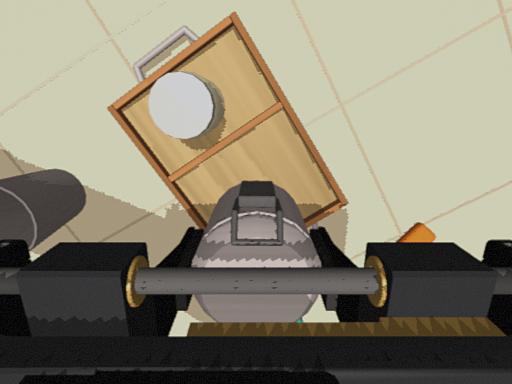

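Request:
send_rows(targets=[[[0, 0, 0.15], [0, 0, 0], 1], [[0, 0, 0.28], [0, 0, 0], 1], [[0, 0, 0.36], [0, 0, 0], 1], [[0, 0, 0.39], [0, 0, 0], 1], [[0, 0, 0.405], [0, 0, 0], 1], [[0, 0, 0.413], [0, 0, 0], 1], [[0, 0, 0.413], [0, 0, 0], 1], [[0, 0, 0.413], [0, 0, 0], 1]])

```text
time: 15.4
eef_pos: [532.0, 342.9, 39.3]
ee_rot: [0.002, 0.256, 0.967, -0.001]
force: [-0.7, -1.5, 2.2]
opening: 63.5
```

```bash
python3 - <<'E'
from h import *
s=env.get_state();print(s["force"],s["eef_pos"])
E
```

```text
[-0.73007818 -1.54017586  2.24370382] [531.98283319 342.91722641  39.32253062]
```

Contact felt (force reversed). Release, rise, move toward the lighter.

Request:
send_rows(targets=[[[0, 0, 0], [0, 0, 0], 0.2], [[0, 0, 0], [0, 0, 0], -0.8], [[0, 0, 0], [0, 0, 0], -0.8], [[0, 0, 0], [0, 0, 0], -0.8], [[0, 0, 0], [0, 0, 0], -0.8], [[0, 0, -0.1], [0, 0, 0], -0.8], [[0, 0, -0.3], [0, 0, 0], -0.8], [[0, 0, -0.5], [0, 0, 0], -0.8]])

```text
time: 16.2
eef_pos: [531.2, 342.8, 140.0]
ee_rot: [0.001, 0.256, 0.967, -0.001]
force: [0.6, -0.5, 0.0]
opening: 78.2
```

```bash
python3 - <<'E'
from h import *
cap("wrist","w5.png")
go([663,153.5,130],93.5)
E
```

```text
eef [534.3 344.5 147.9] yawcur 60.4 dyaw 33.1 q7 0.53 t 16.25
shift [-1.031 -0.512  0.093] turn [ 0.0018  0.0028 -0.1842]
```

View pics/w5.png

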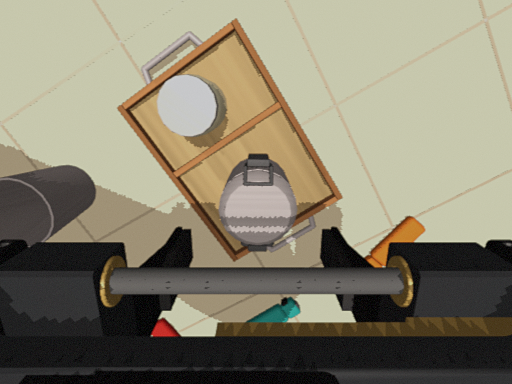

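Request:
send_rows(targets=[[[-0.2, -0.1, 0], [0, 0, -0.03], -1], [[-0.4, -0.2, 0], [0, 0, -0.07], -1], [[-0.6, -0.3, 0], [0, 0, -0.11], -1], [[-0.8, -0.4, 0], [0, 0, -0.15], -1], [[-1, -0.51, 0.05], [0, 0, -0.187], -1], [[-1, -0.51, 0.1], [0, 0, -0.187], -1], [[-1, -0.51, 0.1], [0, 0, -0.187], -1], [[-1, -0.51, 0.1], [0, 0, -0.187], -1]])

```text
time: 17.05
eef_pos: [657.2, 158.5, 128.3]
ee_rot: [0.005, -0.035, 0.999, 0.002]
force: [0.4, 0.2, 0.5]
opening: 87.6
```

```bash
python3 - <<'E'
from h import *
cap("wrist","w6.png")
go([663.5,153.5,3],94.4)
E
```

```text
eef [657.3 159.  128.8] yawcur 94.1 dyaw 0.3 q7 1.46 t 17.10
shift [-0.023 -0.032  0.629] turn [ 0.0011  0.0032 -0.0017]
```

View pics/w6.png

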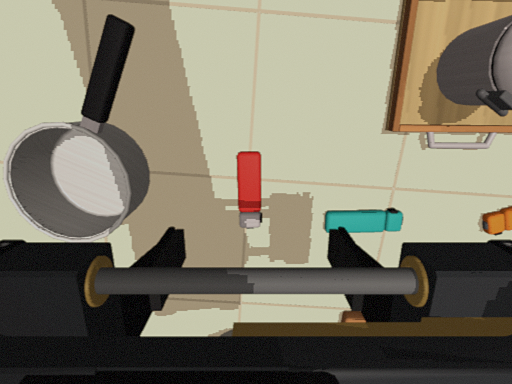

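```bash
python3 - <<'E'
from h import *
np.set_printoptions(precision=1,suppress=True)
c=cap("wrist")
a=plane(c,(249.5,152),6);b=plane(c,(250.5,228),6);print(a,b,np.linalg.norm(a-b),np.degrees(np.arctan2(b[1]-a[1],b[0]-a[0])))
m=(a+b)/2
go([m[0],m[1],60],94.4);go([m[0],m[1],3],94.4)
print(plane(c,(325,222),6))
E
```

```text
[622.9 151.8   6. ] [703.  157.9   6. ] 80.42195925207062 4.376502362153372
eef [657.4 159.1 129. ] yawcur 94.1 dyaw 0.3 q7 1.46 t 17.15
shift [-0.  -0.   0.3] turn [ 0.  0. -0.]
eef [657.4 159.1 129. ] yawcur 94.1 dyaw 0.3 q7 1.46 t 17.15
shift [-0.  -0.   0.6] turn [ 0.  0. -0.]
[690.9 235.5   6. ]
```

Request:
send_rows(targets=[[[-0.028, -0.022, 0.15], [0.001, 0.003, 0], -1], [[-0.028, -0.022, 0.35], [0.001, 0.003, 0], -0.6], [[-0.028, -0.022, 0.5], [0.001, 0.003, 0], -0.4], [[-0.028, -0.022, 0.58], [0.001, 0.003, 0], -0.3], [[-0.028, -0.022, 0.61], [0.001, 0.003, 0], -0.2], [[-0.028, -0.022, 0.622], [0.001, 0.003, 0], -0.2], [[-0.028, -0.022, 0.622], [0.001, 0.003, 0], -0.2], [[-0.028, -0.022, 0.622], [0.001, 0.003, 0], -0.2]], force=15)

```text
time: 17.95
eef_pos: [665.6, 155.8, 6.3]
ee_rot: [0.002, -0.036, 0.999, 0.001]
force: [-0.6, -0.5, 0.0]
opening: 52.6
```

Request:
send_rows(targets=[[[0, 0, 0], [0, 0, 0], 1], [[0, 0, 0], [0, 0, 0], 1], [[0, 0, 0], [0, 0, 0], 1], [[0, 0, 0], [0, 0, 0], 1], [[0, 0, 0], [0, 0, 0], 1], [[0, 0, -0.1], [0, 0, 0], 1], [[0, 0, -0.3], [0, 0, 0], 1], [[0, 0, -0.5], [0, 0, 0], 1]])

```text
time: 18.75
eef_pos: [664.5, 155.6, 106.7]
ee_rot: [0.001, -0.036, 0.999, 0.0]
force: [0.6, 0.3, 0.5]
opening: 23.7
```

```bash
python3 - <<'E'
from h import *
cap("side","s5.png",(140,80,400,290),3)
go([383,-340,100],2.6)
E
```

```text
eef [668.3 156.1 115.2] yawcur 94.1 dyaw 88.5 q7 1.48 t 18.80
shift [ 1.601 -2.373  0.051] turn [-0.0021  0.0036 -0.4917]
```

View pics/s5.png

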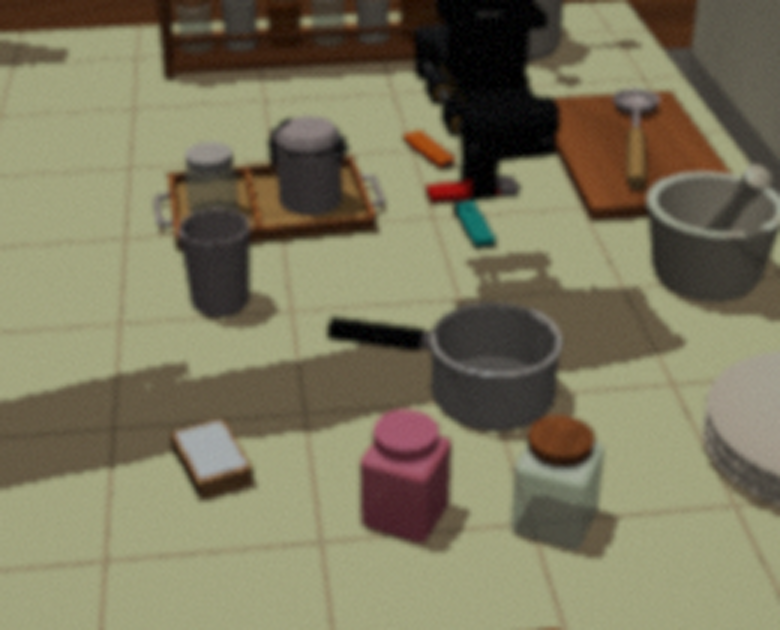

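Request:
send_rows(targets=[[[0.12, -0.18, 0], [0, 0, 0.03], 1], [[0.25, -0.37, 0], [0, 0, 0.06], 1], [[0.38, -0.57, 0], [0, 0, 0.1], 1], [[0.52, -0.77, 0], [0, 0, 0.14], 1], [[0.64, -0.95, 0], [0, 0, 0.18], 1], [[0.64, -0.95, 0], [0, 0, 0.22], 1], [[0.64, -0.95, 0], [0, 0, 0.26], 1], [[0.64, -0.95, 0], [0, 0, 0.3], 1]])

```text
time: 19.6
eef_pos: [554.1, -42.8, 113.2]
ee_rot: [0.004, 0.424, 0.905, 0.004]
force: [0.5, 1.3, -0.7]
opening: 23.6
```

```bash
python3 - <<'E'
from h import *
go([383,-340,100],2.6)
E
```

```text
eef [554.1 -42.8 113.2] yawcur 39.8 dyaw -37.2 q7 0.85 t 19.60
shift [-0.595 -1.609  0.05 ] turn [4.000e-03 1.000e-04 2.065e-01]
```

Request:
send_rows(targets=[[[-0.07, -0.18, 0], [0, 0, 0.03], 1], [[-0.14, -0.38, 0], [0, 0, 0.06], 1], [[-0.21, -0.58, 0], [0, 0, 0.1], 1], [[-0.29, -0.78, 0], [0, 0, 0.14], 1], [[-0.37, -1, 0], [0, 0, 0.18], 1], [[-0.37, -1, 0], [0.004, 0, 0.206], 1], [[-0.37, -1, 0], [0.004, 0, 0.206], 1], [[-0.37, -1, 0], [0.004, 0, 0.206], 1]])

```text
time: 20.4
eef_pos: [448.2, -226.8, 111.1]
ee_rot: [0.0, 0.689, 0.725, 0.0]
force: [0.5, -0.5, 0.6]
opening: 23.9
```

```bash
python3 - <<'E'
from h import *
go([383,-340,60],2.6)
E
```

```text
eef [ 448.2 -226.8  111.1] yawcur 2.9 dyaw -0.3 q7 0.58 t 20.40
shift [-0.549 -0.354  0.255] turn [0.0002 0.     0.0017]
```

Request:
send_rows(targets=[[[-0.15, -0.1, 0], [0, 0, 0], 1], [[-0.35, -0.22, 0], [0, 0, 0], 1], [[-0.55, -0.35, 0.05], [0, 0, 0], 1], [[-0.55, -0.35, 0.05], [0, 0, 0], 1], [[-0.55, -0.35, 0.05], [0, 0, 0], 1], [[-0.55, -0.35, 0.05], [0, 0, 0], 1], [[-0.55, -0.35, 0.05], [0, 0, 0], 1], [[-0.55, -0.35, 0.05], [0, 0, 0], 1]])

```text
time: 21.2
eef_pos: [384.9, -339.1, 101.2]
ee_rot: [0.0, 0.688, 0.726, 0.0]
force: [0.1, 0.3, -0.6]
opening: 23.4
```

```bash
python3 - <<'E'
from h import *
cap("wrist","w7.png")
go([383,-340,11.5],2.6)
E
```

```text
eef [ 384.7 -339.3  101.2] yawcur 3.0 dyaw -0.4 q7 0.89 t 21.25
shift [-0.003 -0.009  0.448] turn [ 0.0003 -0.      0.0024]
```

View pics/w7.png

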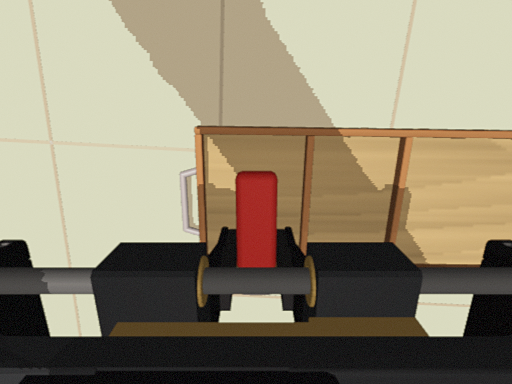

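```bash
python3 - <<'E'
from h import *
c=cap("wrist")
for uv in ((197,127.5),(309.5,134),(407,136),(206,225),(303,225)): 
    p=plane(c,uv,17);a=np.radians(2.6);d=p[:2]-[486.9,-337.4]
    print(np.round(p,1), np.round([d@[np.cos(a),np.sin(a)],d@[-np.sin(a),np.cos(a)]],1))
E
```

```text
[ 333.5 -277.8   17. ] [-150.6   66.5]
[ 426.3 -278.3   17. ] [-57.8  61.8]
[ 507.2 -275.8   17. ] [23.1 60.6]
[ 341. -364.   17.] [-146.9  -19.9]
[ 428.9 -359.5   17. ] [-58.9 -19.4]
```

Request:
send_rows(targets=[[[0, 0, 0.15], [0, 0, 0], 1], [[0, 0, 0.28], [0, 0, 0], 1], [[0, 0, 0.38], [0, 0, 0], 1], [[0, 0, 0.43], [0, 0, 0], 1], [[0, 0, 0.453], [0, 0, 0], 1], [[0, 0, 0.453], [0, 0, 0], 1], [[0, 0, 0.453], [0, 0, 0], 1], [[0, 0, 0.453], [0, 0, 0], 0]])

```text
time: 22.1
eef_pos: [385.1, -339.8, 11.2]
ee_rot: [0.001, 0.688, 0.725, 0.001]
force: [0.3, -0.2, -0.2]
opening: 26.9
```

Request:
send_rows(targets=[[[0, 0, 0], [0, 0, 0], -0.05], [[0, 0, 0], [0, 0, 0], -0.05], [[0, 0, 0], [0, 0, 0], -0.05], [[0, 0, 0], [0, 0, 0], -0.05], [[0, 0, -0.1], [0, 0, 0], -0.05], [[0, 0, -0.3], [0, 0, 0], -0.05], [[0, 0, -0.5], [0, 0, 0], -0.4], [[0, 0, -0.6], [0, 0, 0], -1]])

```text
time: 22.9
eef_pos: [385.4, -340.7, 134.1]
ee_rot: [0.002, 0.689, 0.725, 0.001]
force: [0.9, 0.1, 0.1]
opening: 54.7
```

```bash
python3 - <<'E'
from h import *
cap("wrist","w8.png")
# handle grasp: pan axis, handle end
a=np.array([652,2.]);b=np.array([526,48.]);u=(b-a)/np.linalg.norm(b-a);print(u,np.degrees(np.arctan2(u[1],u[0])),a+85*u)
p=a+85*u
go([p[0],p[1],150],np.degrees(np.arctan2(u[1],u[0]))-90)
E
```

```text
[-0.93935732  0.34293997] 159.94390526342457 [572.15462782  31.14989778]
eef [ 386.3 -341.4  136. ] yawcur 3.0 dyaw 67.0 q7 0.86 t 22.95
shift [ 1.812  1.025 -0.068] turn [ 0.0014  0.0022 -0.3721]
```

View pics/w8.png

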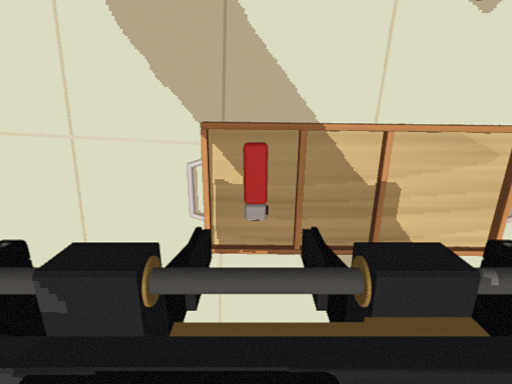

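Request:
send_rows(targets=[[[0.2, 0.1, -0.05], [0, 0, -0.04], -1], [[0.4, 0.21, -0.1], [0, 0, -0.08], -1], [[0.6, 0.33, -0.1], [0, 0, -0.12], -1], [[0.8, 0.45, -0.1], [0, 0, -0.16], -1], [[1, 0.56, -0.1], [0, 0, -0.2], -1], [[1, 0.56, -0.1], [0, 0, -0.24], -1], [[1, 0.56, -0.1], [0, 0, -0.28], -1], [[1, 0.56, -0.1], [0, 0, -0.32], -1]])

```text
time: 23.75
eef_pos: [487.6, -135.4, 155.8]
ee_rot: [0.004, 0.251, 0.968, -0.0]
force: [0.0, 0.7, 0.2]
opening: 86.7
```

```bash
python3 - <<'E'
from h import *
go([572,31,150],70)
E
```

```text
eef [ 487.6 -135.4  155.8] yawcur 60.9 dyaw 9.1 q7 1.32 t 23.75
shift [0.036 0.932 0.029] turn [ 0.0001  0.0023 -0.0505]
```

Request:
send_rows(targets=[[[0, 0.2, 0], [0, 0, -0.02], -1], [[0.01, 0.4, 0], [0, 0, -0.04], -1], [[0.02, 0.6, 0], [0, 0, -0.05], -1], [[0.03, 0.8, 0], [0, 0.002, -0.05], -1], [[0.036, 0.93, 0.03], [0, 0.002, -0.05], -1], [[0.036, 0.93, 0.03], [0, 0.002, -0.05], -1], [[0.036, 0.93, 0.03], [0, 0.002, -0.05], -1], [[0.036, 0.93, 0.03], [0, 0.002, -0.05], -1]])

```text
time: 24.55
eef_pos: [571.5, 29.2, 149.8]
ee_rot: [0.0, 0.175, 0.985, -0.0]
force: [-0.4, -0.7, -0.3]
opening: 87.3
```

```bash
python3 - <<'E'
from h import *
c=cap("wrist","w9.png")
go([572,31,150],70)
print(proj(c,np.array([572,31,46])),proj(c,np.array([526,48,46])))
E
```

```text
eef [571.5  29.2 150. ] yawcur 69.8 dyaw 0.2 q7 1.22 t 24.60
shift [0.001 0.009 0.   ] turn [ 0.      0.0003 -0.0011]
[256.66464866 193.42593164] [256.70569457 141.2126346 ]
```

View pics/w9.png

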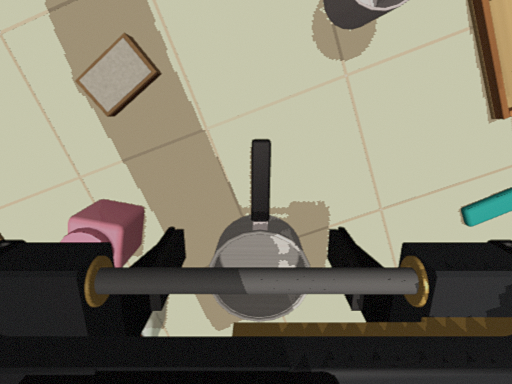

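```bash
python3 - <<'E'
from h import *
c=cap("wrist");t=cap("top")
e=plane(c,(261,140.5),52);b=plane(c,(260,219),52);print(e,b,np.linalg.norm(e-b))
print(tri([ray(c,(261,140.5)),ray(t,((82.5)/4-.5+230,342.5/4-.5+110))]))
u=(b-e)[:2]/np.linalg.norm((b-e)[:2]);p=e[:2]+u*51;print("axis est",e[:2]+u*136,np.degrees(np.arctan2(-u[1],-u[0])))
y=np.degrees(np.arctan2(u[1],u[0]))+90
go([p[0],p[1],27],y)
E
```

```text
[526.16660804  51.97002186  52.        ] [595.41162074  25.74316127  52.        ] 74.04539149051686
(array([522.74263369,  50.47247474,  75.07538471]), [np.float64(2.172970153067261), np.float64(2.1729701530672063)])
axis est [653.34969855   3.79885323] 159.2555919342887
eef [571.7  29.5 150.1] yawcur 69.8 dyaw -0.6 q7 1.22 t 24.70
shift [-0.002  0.024  0.616] turn [0.0001 0.0004 0.0031]
```

Request:
send_rows(targets=[[[-0.002, 0.024, 0.15], [0, 0, 0.003], -1], [[-0.002, 0.024, 0.35], [0, 0, 0.003], -0.6], [[-0.002, 0.024, 0.5], [0, 0, 0.003], -0.3], [[-0.002, 0.024, 0.58], [0, 0, 0.003], -0.1], [[-0.002, 0.024, 0.615], [0, 0, 0.003], -0.1], [[-0.002, 0.024, 0.615], [0, 0, 0.003], -0.1], [[-0.002, 0.024, 0.615], [0, 0, 0.003], -0.1], [[-0.002, 0.024, 0.615], [0, 0, 0.003], 1]], force=55)

```text
time: 25.5
eef_pos: [574.9, 34.0, 28.6]
ee_rot: [0.002, 0.18, 0.984, 0.001]
force: [0.8, -0.1, 0.3]
opening: 46.1
```

Request:
send_rows(targets=[[[0, 0, 0], [0, 0, 0], 1], [[0, 0, 0], [0, 0, 0], 1], [[0, 0, 0], [0, 0, 0], 1], [[0, 0, 0], [0, 0, 0], 1], [[0, 0, -0.03], [0, 0, 0], 1], [[0, 0, -0.08], [0, 0, 0], 1], [[0, 0, -0.14], [0, 0, 0], 1], [[0, 0, -0.2], [0, 0, 0], 1]])

```text
time: 26.3
eef_pos: [574.8, 33.9, 69.9]
ee_rot: [0.002, 0.18, 0.984, 0.001]
force: [0.1, 0.4, -3.1]
opening: 17.4
```

```bash
python3 - <<'E'
from h import *
cap("side","s6.png",(140,80,400,290),3)
go([572.5,-249.5,80],2.6)
s=env.get_state();print(s["force"],s["torque"])
E
```

```text
eef [576.1  34.   71.9] yawcur 69.3 dyaw -66.7 q7 1.24 t 26.35
shift [-0.486 -1.332 -0.042] turn [0.0021 0.0009 0.3703]
[ 1.38332323  0.38324305 -0.29034561] [ 0.07148542 -0.01164421  0.00282764]
```

View pics/s6.png

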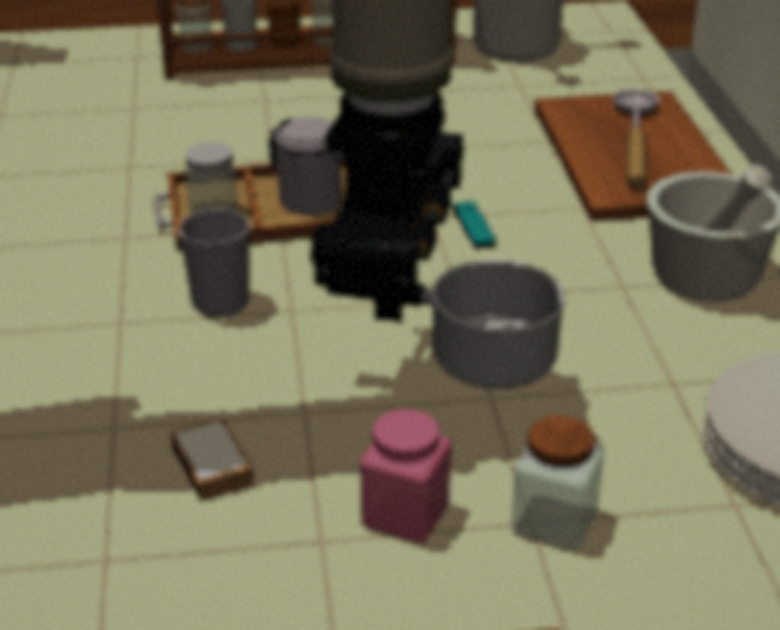

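Request:
send_rows(targets=[[[0, 0, -0.15], [0, 0, 0], 1], [[0, 0, -0.3], [0, 0, 0], 1], [[-0.05, -0.1, -0.42], [0, 0, 0.02], 1], [[-0.12, -0.25, -0.42], [0, 0, 0.05], 1], [[-0.18, -0.42, -0.42], [0, 0, 0.08], 1], [[-0.25, -0.6, -0.42], [0, 0, 0.11], 1], [[-0.32, -0.8, -0.42], [0, 0, 0.14], 1], [[-0.38, -0.95, -0.42], [0, 0, 0.17], 1]])

```text
time: 27.15
eef_pos: [578.7, -173.7, 156.4]
ee_rot: [0.003, 0.436, 0.9, 0.002]
force: [0.0, -0.1, -3.9]
opening: 17.3
```

```bash
python3 - <<'E'
from h import *
go([572.5,-249.5,150],2.6)
E
```

```text
eef [ 578.7 -173.7  156.4] yawcur 38.3 dyaw -35.7 q7 1.09 t 27.15
shift [-0.278 -0.26   0.032] turn [0.0023 0.0006 0.1985]
```

Request:
send_rows(targets=[[[-0.07, -0.08, 0], [0, 0, 0.03], 1], [[-0.15, -0.15, 0], [0, 0, 0.06], 1], [[-0.22, -0.22, 0], [0, 0, 0.1], 1], [[-0.28, -0.26, 0.03], [0, 0, 0.13], 1], [[-0.28, -0.26, 0.03], [0, 0, 0.16], 1], [[-0.28, -0.26, 0.03], [0.002, 0, 0.198], 1], [[-0.28, -0.26, 0.03], [0.002, 0, 0.198], 1], [[-0.28, -0.26, 0.03], [0.002, 0, 0.198], 1]])

```text
time: 27.95
eef_pos: [572.8, -249.6, 150.5]
ee_rot: [0.001, 0.689, 0.725, 0.0]
force: [-0.4, -0.4, -2.6]
opening: 17.8
```

```bash
python3 - <<'E'
from h import *
cap("top","t4.png",(300,110,450,290),4)
cap("side","s7.png",(140,140,400,350),3)
go([572.5,-249.5,60],2.6)
E
```

```text
eef [ 572.8 -249.6  150.5] yawcur 2.9 dyaw -0.3 q7 0.67 t 28.05
shift [ 0.001 -0.002  0.453] turn [0.0007 0.0004 0.0015]
```

View pics/s7.png

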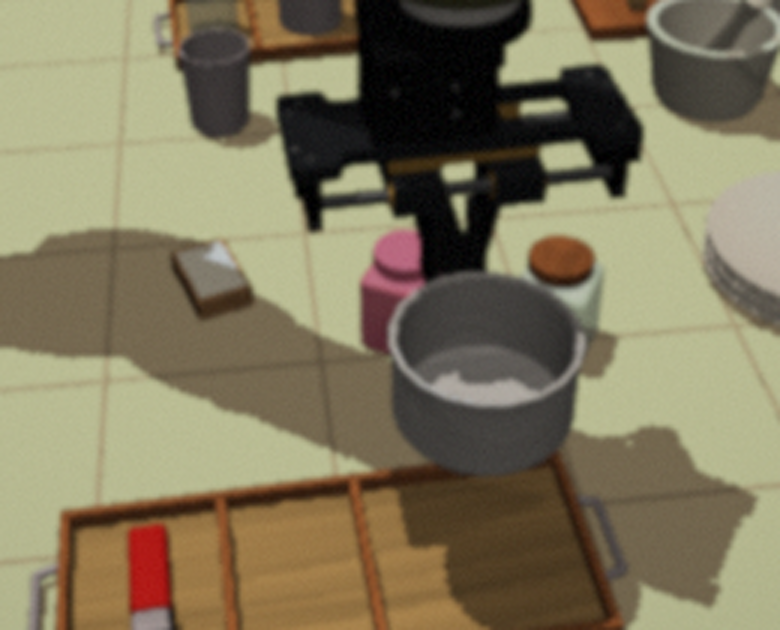

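View pics/t4.png

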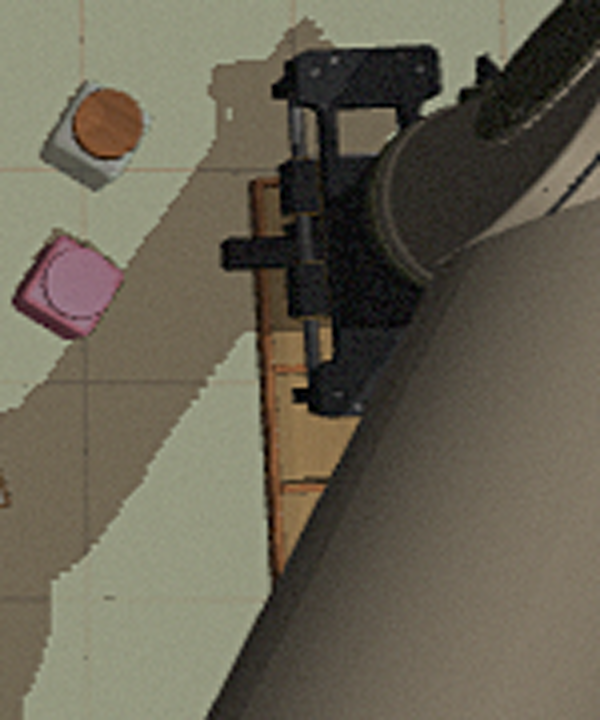

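```bash
python3 - <<'E'
from h import *
s=cap("side");t=cap("top")
p=plane(s,(486.5/3-.5+140,326/3-.5+140),181);print(p)
d=p[:2]-[488.5,-338.5];a=np.radians(2.6);print(d@[np.cos(a),np.sin(a)],d@[-np.sin(a),np.cos(a)])
h=plane(t,(222/4+300,255/4+110),175);print(h)
E
```

```text
[ 578.3241912  -329.39496281  181.        ]
90.14475515423571 5.020970474775529
[ 567.0077266  -194.32817395  175.        ]
```

Request:
send_rows(targets=[[[-0.02, -0.01, 0.12], [0, 0, 0], 1], [[-0.02, -0.01, 0.25], [0, 0, 0], 1], [[-0.02, -0.01, 0.37], [0, 0, 0], 1], [[-0.02, -0.01, 0.45], [0, 0, 0], 1], [[-0.02, -0.01, 0.5], [0, 0, 0], 1], [[-0.02, -0.01, 0.5], [0, 0, 0], 1], [[-0.02, -0.01, 0.5], [0, 0, 0], 1], [[-0.02, -0.01, 0.5], [0, 0, 0], 1]])

```text
time: 28.95
eef_pos: [571.8, -254.3, 51.7]
ee_rot: [0.002, 0.69, 0.724, 0.001]
force: [-0.3, -0.6, -2.9]
opening: 17.2
```

```bash
python3 - <<'E'
from h import *
cap("side","s8.png",(240,200,400,380),4)
s=env.get_state();print(s["eef_pos"],s["force"])
E
```

```text
[ 571.80050434 -254.18691514   51.59591243] [ 0.22090778  0.81205361 -2.35984723]
```

View pics/s8.png

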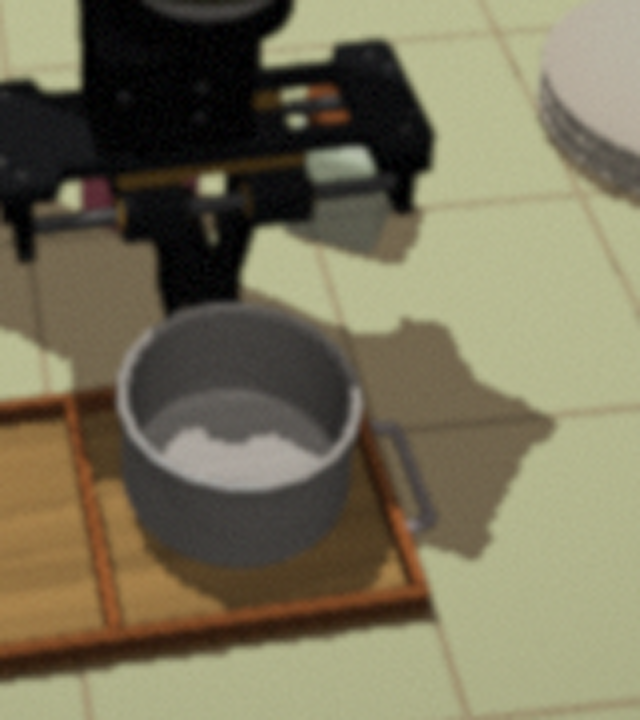

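```bash
python3 - <<'E'
from h import *
s=cap("side")
p=plane(s,(240/4-.4+240,397/4-.4+200),82.5);print(p)
d=p[:2]-[488.5,-338.5];a=np.radians(2.6);print(d@[np.cos(a),np.sin(a)],d@[-np.sin(a),np.cos(a)])
# side view check of bay corners at z=17
for uv in ((70,402),(110,628),(428,592),(362,375)):
    q=plane(s,(uv[0]/4-.4+240,uv[1]/4-.4+200),17);d=q[:2]-[488.5,-338.5];print(d@[np.cos(a),np.sin(a)],d@[-np.sin(a),np.cos(a)])
E
```

```text
[ 575.80489839 -344.01813101   82.5       ]
86.96470518219863 -9.472861550147469
24.69214270875045 59.688937268466994
22.25471599914726 -63.581796561204015
155.44647890838584 -69.02830050554223
162.71805578503515 52.57527143688983
```

Request:
send_rows(targets=[[[0.02, 0, 0.02], [0, 0, 0], 1], [[0.02, 0, 0.04], [0, 0, 0], 1], [[0.02, 0, 0.06], [0, 0, 0], 1], [[0.02, 0, 0.075], [0, 0, 0], 1], [[0.02, 0, 0.085], [0, 0, 0], 1], [[0.02, 0, 0.09], [0, 0, 0], 1], [[0.02, 0, 0.09], [0, 0, 0], 1], [[0.02, 0, 0.09], [0, 0, 0], 1]])

```text
time: 29.85
eef_pos: [571.8, -250.1, 33.8]
ee_rot: [0.002, 0.69, 0.724, 0.001]
force: [-1.6, 2.4, 3.3]
opening: 17.2
```

```bash
python3 - <<'E'
from h import *
cap("side","s9.png",(240,200,400,380),4)
s=env.get_state();print(s["eef_pos"],s["force"],s["torque"])
E
```

```text
[ 571.81492421 -250.16059307   33.82427842] [-1.19017639  2.99091422  4.03686865] [ 0.30172092  0.41191593 -0.12094036]
```

View pics/s9.png

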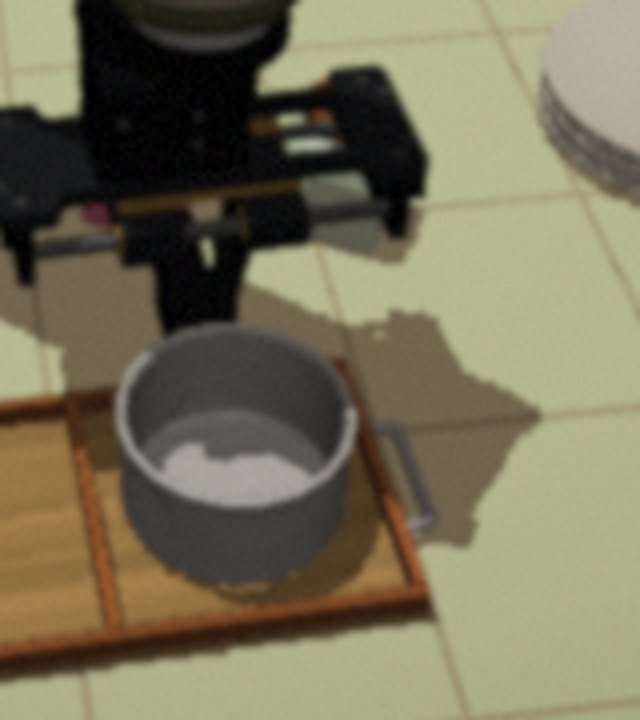

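Request:
send_rows(targets=[[[0, 0, 0], [0, 0, 0], 0.4], [[0, 0, 0], [0, 0, 0], 0.2], [[0, 0, 0], [0, 0, 0], 0], [[0, 0, 0], [0, 0, 0], 0], [[0, 0, 0], [0, 0, 0], 0], [[0, 0, -0.1], [0, 0, 0], 0], [[0, 0, -0.3], [0, 0, 0], 0], [[0, 0, -0.5], [0, 0, 0], -1]], force=25)

```text
time: 30.7
eef_pos: [570.8, -249.9, 134.5]
ee_rot: [0.001, 0.69, 0.724, 0.0]
force: [0.2, 0.1, -0.3]
opening: 46.6
```

```bash
python3 - <<'E'
from h import *
cap("side","s10.png",(240,200,400,380),4)
cap("wrist","w10.png")
go([665,-150,170],60)
E
```

```text
eef [ 573.7 -251.8  139.2] yawcur 2.8 dyaw 57.2 q7 0.68 t 30.80
shift [ 0.485  0.482 -0.151] turn [ 0.0026  0.0031 -0.3179]
```

View pics/s10.png

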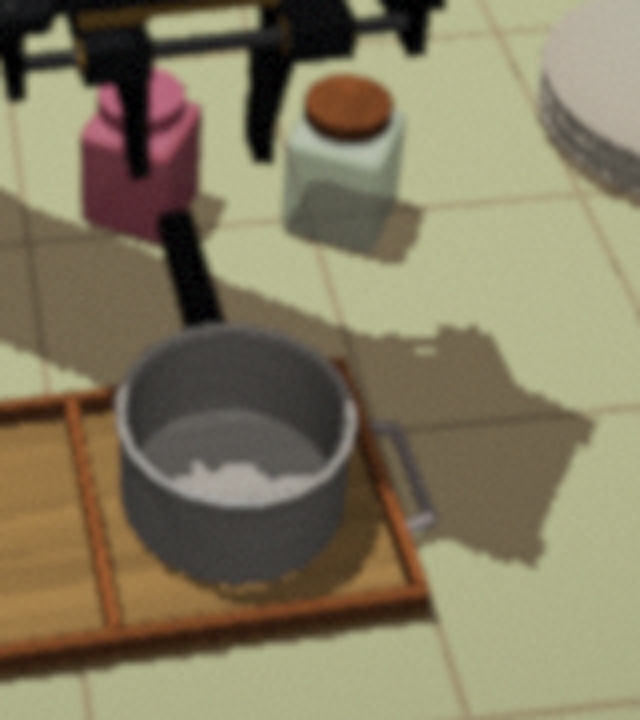

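View pics/w10.png

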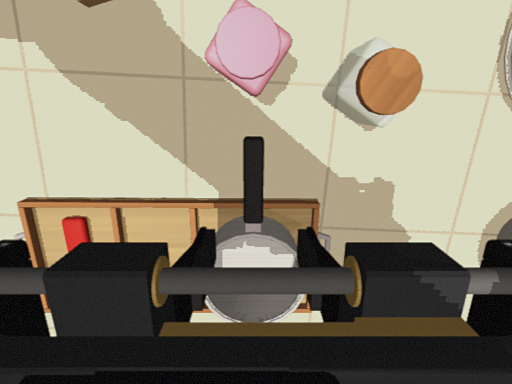

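Request:
send_rows(targets=[[[0.08, 0.08, -0.1], [0, 0, -0.04], -1], [[0.18, 0.18, -0.15], [0, 0, -0.08], -1], [[0.3, 0.3, -0.15], [0, 0, -0.12], -1], [[0.42, 0.42, -0.15], [0, 0, -0.16], -1], [[0.485, 0.48, -0.15], [0, 0, -0.2], -1], [[0.485, 0.48, -0.15], [0, 0, -0.24], -1], [[0.485, 0.48, -0.15], [0.003, 0.003, -0.28], -1], [[0.485, 0.48, -0.15], [0.003, 0.003, -0.3], -1]])

```text
time: 31.6
eef_pos: [664.5, -150.1, 169.1]
ee_rot: [-0.001, 0.283, 0.959, -0.0]
force: [-0.5, -0.1, -0.2]
opening: 87.0
```

```bash
python3 - <<'E'
from h import *
c=cap("wrist","w11.png")
go([665,-150,170],56)
print(proj(c,np.array([667,-150.,80])))
E
```

```text
eef [ 664.5 -150.2  169.2] yawcur 57.2 dyaw -1.2 q7 1.36 t 31.65
shift [-0.002  0.002 -0.004] turn [-0.0004 -0.0003  0.0065]
[256.33603528 201.08029343]
```

View pics/w11.png

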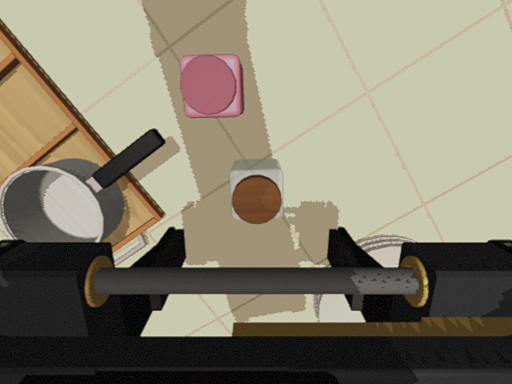

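Request:
send_rows(targets=[[[-0.005, 0, 0.2], [0, 0, 0], -1], [[-0.005, 0, 0.4], [0, 0, 0], -1], [[-0.005, 0, 0.55], [0, 0, 0], -1], [[-0.005, 0, 0.68], [0, 0, 0], -1], [[-0.005, 0, 0.735], [0, 0, 0], -1], [[-0.005, 0, 0.735], [0, 0, 0], -1], [[-0.005, 0, 0.735], [0, 0, 0], 1], [[-0.005, 0, 0.735], [0, 0, 0], 1]], force=35)

```text
time: 32.45
eef_pos: [666.1, -151.1, 23.9]
ee_rot: [0.001, 0.283, 0.959, -0.0]
force: [0.9, 0.2, -0.6]
opening: 78.1
```

Request:
send_rows(targets=[[[0, 0, 0], [0, 0, 0], 1], [[0, 0, 0], [0, 0, 0], 1], [[0, 0, 0], [0, 0, 0], 1], [[0, 0, 0], [0, 0, 0], 1], [[0, 0, 0], [0, 0, 0], 1], [[0, 0, -0.05], [0, 0, 0], 1], [[0, 0, -0.2], [0, 0, 0], 1], [[0, 0, -0.4], [0, 0, 0], 1]])

```text
time: 33.25
eef_pos: [664.5, -150.7, 103.1]
ee_rot: [-0.002, 0.283, 0.959, -0.001]
force: [1.1, 0.2, -1.9]
opening: 52.2
```

Request:
send_rows(targets=[[[0, 0, -0.15], [0, 0, 0], 1], [[0, 0, -0.3], [0, 0, 0], 1], [[0, 0, -0.4], [0, 0, 0], 1], [[0, 0, -0.4], [0, 0, 0], 1], [[0, 0, -0.4], [0, 0, 0], 1], [[0, 0, -0.4], [0, 0, 0], 1], [[0, 0, -0.4], [0, 0, 0], 1], [[0, 0, -0.4], [0, 0, 0], 1]])

```text
time: 34.05
eef_pos: [664.3, -150.5, 182.0]
ee_rot: [-0.002, 0.283, 0.959, -0.001]
force: [0.4, 0.9, -1.5]
opening: 51.8
```

```bash
python3 - <<'E'
from h import *
cap("side","s11.png",(240,150,400,330),4)
go([470.5,-339.3,160],94)
E
```

```text
eef [ 664.4 -150.6  182.3] yawcur 57.1 dyaw 36.9 q7 1.35 t 34.10
shift [ 0.302 -1.319  0.116] turn [-0.0005 -0.0014 -0.2048]
```

View pics/s11.png

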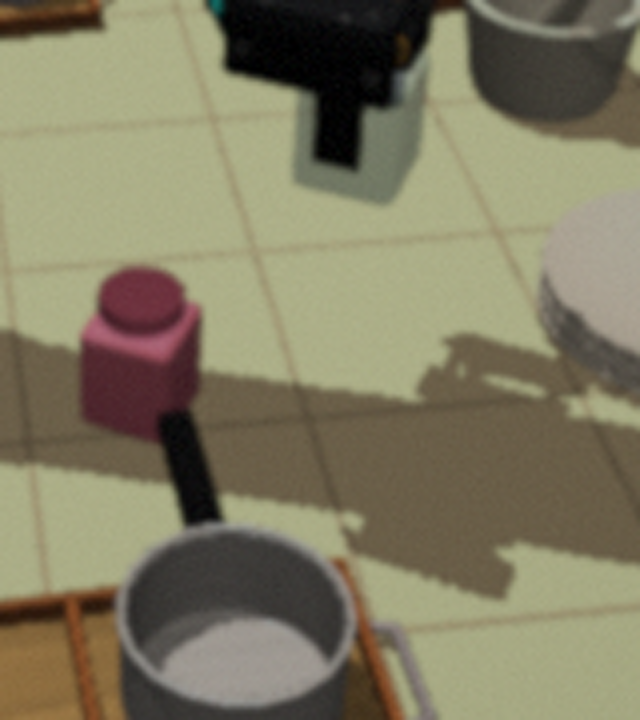

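Request:
send_rows(targets=[[[0.03, -0.1, 0], [0, 0, -0.02], 1], [[0.06, -0.25, 0], [0, 0, -0.04], 1], [[0.1, -0.42, 0], [0, 0, -0.07], 1], [[0.14, -0.6, 0], [0, 0, -0.1], 1], [[0.18, -0.78, 0], [0, 0, -0.13], 1], [[0.22, -0.95, 0], [0, 0, -0.16], 1], [[0.23, -1, 0], [0, 0, -0.18], 1], [[0.23, -1, 0], [0, 0, -0.19], 1]])

```text
time: 34.9
eef_pos: [515.7, -295.6, 183.3]
ee_rot: [-0.002, -0.011, 1.0, -0.0]
force: [0.6, -0.1, -1.9]
opening: 52.3
```

```bash
python3 - <<'E'
from h import *
go([470.5,-339.3,120],92.6)
E
```

```text
eef [ 515.7 -295.6  183.3] yawcur 91.2 dyaw 1.4 q7 2.18 t 34.90
shift [ 0.229 -0.213  0.317] turn [-0.0002 -0.0014 -0.0076]
```

Request:
send_rows(targets=[[[0.1, -0.1, 0], [0, 0, -0.008], 1], [[0.2, -0.2, 0], [0, 0, -0.008], 1], [[0.23, -0.213, 0.1], [0, 0, -0.008], 1], [[0.23, -0.213, 0.2], [0, 0, -0.008], 1], [[0.23, -0.213, 0.3], [0, 0, -0.008], 1], [[0.23, -0.213, 0.317], [0, 0, -0.008], 1], [[0.23, -0.213, 0.317], [0, 0, -0.008], 1], [[0.23, -0.213, 0.317], [0, 0, -0.008], 1]])

```text
time: 35.7
eef_pos: [471.2, -339.2, 121.0]
ee_rot: [-0.002, -0.024, 1.0, -0.001]
force: [-0.1, -0.0, -1.4]
opening: 52.1
```

```bash
python3 - <<'E'
from h import *
cap("wrist","w12.png")
cap("side","s12.png",(140,180,400,380),3)
go([470.5,-339.3,28],92.6)
E
```

```text
eef [ 471.1 -339.4  121.1] yawcur 92.7 dyaw -0.1 q7 2.33 t 35.80
shift [0.002 0.001 0.466] turn [-0.0004 -0.0009  0.0005]
```

View pics/w12.png

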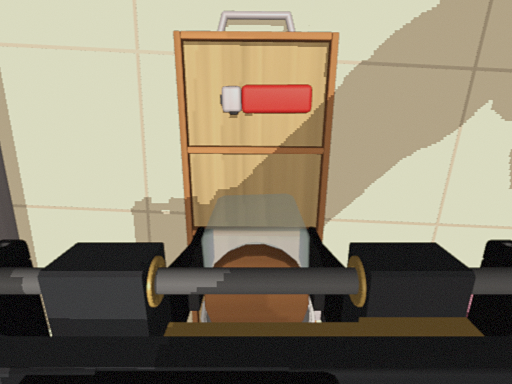

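View pics/s12.png

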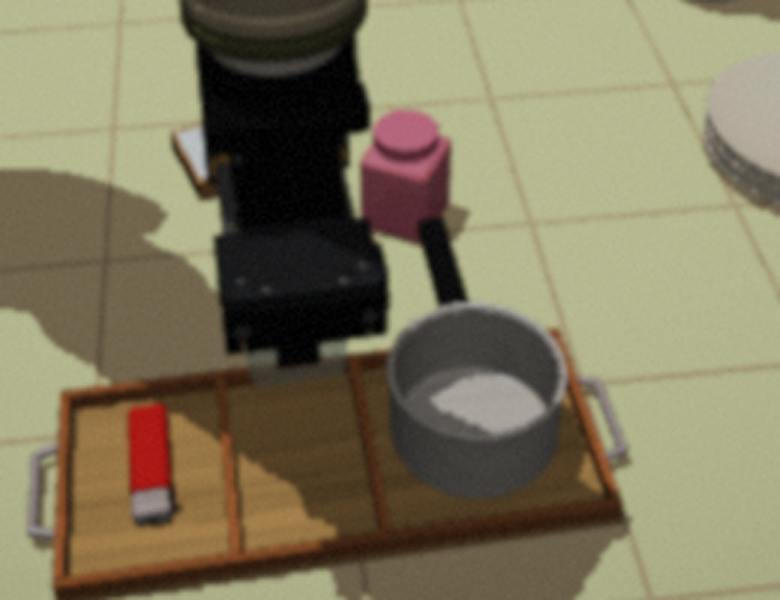

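```bash
python3 - <<'E'
from h import *
c=cap("wrist");a=np.radians(2.6)
for uv in ((257,150),(257,36),(190,200),(323,200)):
    q=plane(c,uv,17);d=q[:2]-[488.5,-338.5];print(d@[np.cos(a),np.sin(a)],d@[-np.sin(a),np.cos(a)])
d=env.get_state()["eef_pos"][:2]-[488.5,-338.5];print(d@[np.cos(a),np.sin(a)])
E
```

```text
-58.48346253098906 1.7446182108084518
-151.49221475764858 1.6576217975200858
-10.75009053698218 -62.24925150904591
-10.743605662361192 64.88041074044172
-17.555762553570712
```

Request:
send_rows(targets=[[[0, 0, 0.15], [0, 0, 0], 1], [[0, 0, 0.28], [0, 0, 0], 1], [[0, 0, 0.37], [0, 0, 0], 1], [[0, 0, 0.42], [0, 0, 0], 1], [[0, 0, 0.445], [0, 0, 0], 1], [[0, 0, 0.458], [0, 0, 0], 1], [[0, 0, 0.465], [0, 0, 0], 1], [[0, 0, 0.465], [0, 0, 0], 1]])

```text
time: 36.65
eef_pos: [471.2, -339.9, 29.3]
ee_rot: [-0.001, -0.023, 1.0, -0.001]
force: [-2.7, 0.8, 3.8]
opening: 51.8
```

Request:
send_rows(targets=[[[0, 0, 0.004], [0, 0, 0], 1], [[0, 0, 0.004], [0, 0, 0], 1], [[0, 0, 0.004], [0, 0, 0], 1], [[0, 0, 0.004], [0, 0, 0], 1], [[0, 0, 0.004], [0, 0, 0], 1], [[0, 0, 0.004], [0, 0, 0], 1], [[0, 0, 0.004], [0, 0, 0], 1], [[0, 0, 0.004], [0, 0, 0], 1]])

```text
time: 37.45
eef_pos: [471.8, -340.3, 29.3]
ee_rot: [-0.0, -0.023, 1.0, -0.001]
force: [-0.7, -0.7, 6.6]
opening: 52.0
```

Request:
send_rows(targets=[[[0, 0, 0], [0, 0, 0], 0], [[0, 0, 0], [0, 0, 0], -0.6], [[0, 0, 0], [0, 0, 0], -0.7], [[0, 0, 0], [0, 0, 0], -0.7], [[0, 0, 0], [0, 0, 0], -0.7], [[0, 0, -0.1], [0, 0, 0], -0.7], [[0, 0, -0.3], [0, 0, 0], -0.7], [[0, 0, -0.5], [0, 0, 0], -0.7]])

```text
time: 38.25
eef_pos: [471.2, -339.9, 130.0]
ee_rot: [-0.001, -0.023, 1.0, -0.001]
force: [1.7, -1.2, 1.2]
opening: 74.2
```

Request:
send_rows(targets=[[[0, 0, -0.2], [0, 0, 0], -1], [[0, 0.1, -0.3], [0, 0, 0.02], -1], [[0, 0.25, -0.3], [0, 0, 0.05], -1], [[0, 0.45, -0.3], [0, 0, 0.08], -1], [[0, 0.65, -0.3], [0, 0, 0.11], -1], [[0, 0.85, -0.3], [0, 0, 0.14], -1], [[0, 1, -0.3], [0, 0, 0.17], -1], [[0, 1, -0.3], [0, 0, 0.2], -1]])

```text
time: 39.05
eef_pos: [462.2, -135.5, 189.6]
ee_rot: [-0.001, 0.286, 0.958, -0.0]
force: [0.4, -0.4, -0.5]
opening: 87.2
```

```bash
python3 - <<'E'
from h import *
cap("side","s13.png",(140,180,400,380),3)
cap("wrist","w13.png")
cap("top","t5.png",(310,130,440,280),4)
cap("side","s14.png",(140,80,300,200),5)
E
```

```text
(no output)
```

View pics/s13.png

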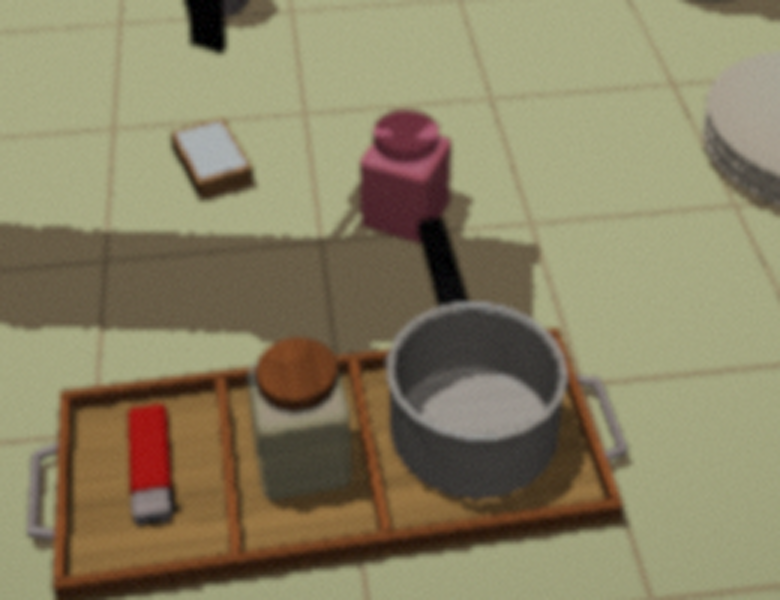

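View pics/t5.png

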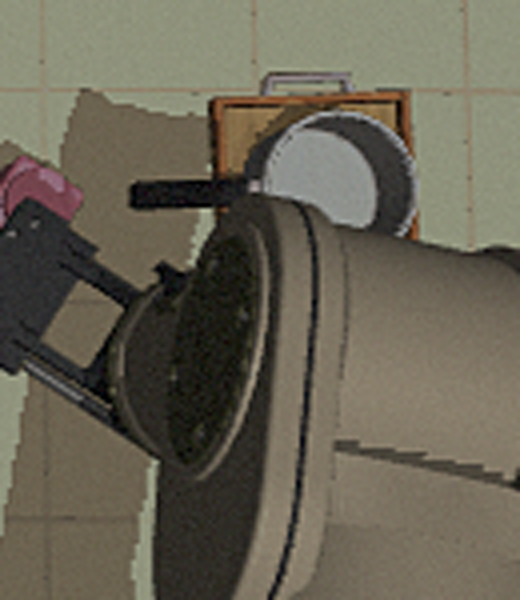

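View pics/s14.png

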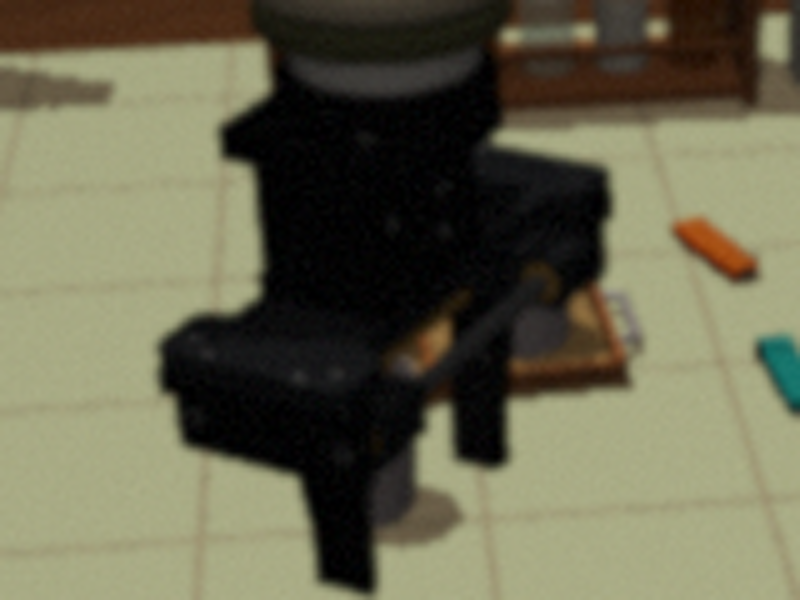

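Request:
send_rows(targets=[[[0.1, 0.2, 0], [0, 0, 0], -1], [[0.1, 0.4, 0], [0, 0, 0], -1], [[0.1, 0.6, 0], [0, 0, 0], -1], [[0.1, 0.8, 0], [0, 0, 0], -1], [[0.1, 1, 0], [0, 0, 0], -1], [[0.1, 1, 0], [0, 0, 0], -1], [[0.1, 1, 0], [0, 0, 0], -1], [[0.1, 1, 0], [0, 0, 0], -1]])

```text
time: 40.05
eef_pos: [554.7, 35.9, 189.1]
ee_rot: [-0.001, 0.287, 0.958, -0.002]
force: [-0.1, -0.5, -0.5]
opening: 87.5
```

```bash
python3 - <<'E'
from h import *
t=cap("top","t6.png",(330,130,440,280),5)
for dx in [(0,0)]:
    pass
E
```

```text
(no output)
```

View pics/t6.png

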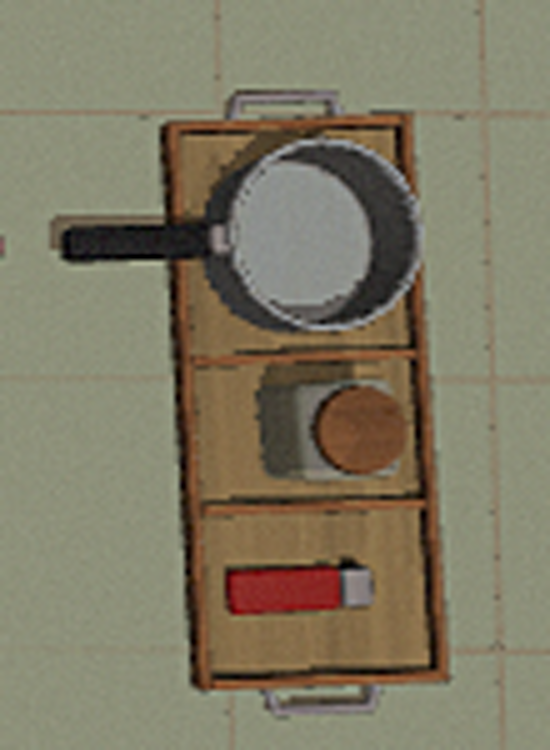

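```bash
python3 - <<'E'
from h import *
t=cap("top");s=cap("side")
T=lambda x,y:((x+.5)/5-.5+330,(y+.5)/5-.5+130)
S=lambda x,y:((x+.5)/3-.5+140,(y+.5)/3-.5+180)
P=np.array([plane(t,T(*c),17) for c in ((162,122),(411,113),(450,682),(197,690))]);ctr=P.mean(0);ax=(P[0]-P[3]+P[1]-P[2])[:2];a=np.arctan2(ax[1],ax[0]);print(ctr,np.degrees(a))
def loc(p):
    d=p[:2]-ctr[:2];return np.round([d@[np.cos(a),np.sin(a)],d@[-np.sin(a),np.cos(a)],p[2]],1)
print("pan rim",loc(plane(t,T(325,234),63)),"floor",loc(plane(t,T(301,236),8)),"handle end",loc(plane(t,T(62,243),53)))
print("lid sq",loc(plane(t,T(361,430),85)),"lighter",loc(plane(t,T(300,588),11)))
print("side rim",loc(plane(s,S(477,371),63)), "sq",loc(plane(s,S(298,371),85)))
print("tri pan",loc(tri([ray(t,T(325,234)),ray(s,S(477,371))])[0]),"sq",loc(tri([ray(t,T(361,430)),ray(s,S(298,371))])[0]))
E
```

```text
[ 487.06924066 -337.34363371   17.        ] 2.450066847325383
pan rim [86.3  2.4 63. ] floor [90.5 -7.4  8. ] handle end [ 87.8 138.3  53. ]
lid sq [-16.6  -0.1  85. ] lighter [-103.5    7.    11. ]
side rim [89.3 -2.6 63. ] sq [-12.7  -5.3  85. ]
tri pan [88.3  0.5 59.4] sq [-14.6  -1.8  81.3]
```

```bash
python3 - <<'E'
from h import *
cap("side","s15.png",(140,80,400,290),3)
cap("top","t7.png",(100,140,260,260),5)
cap("wrist","w14.png")
E
```

```text
(no output)
```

View pics/s15.png

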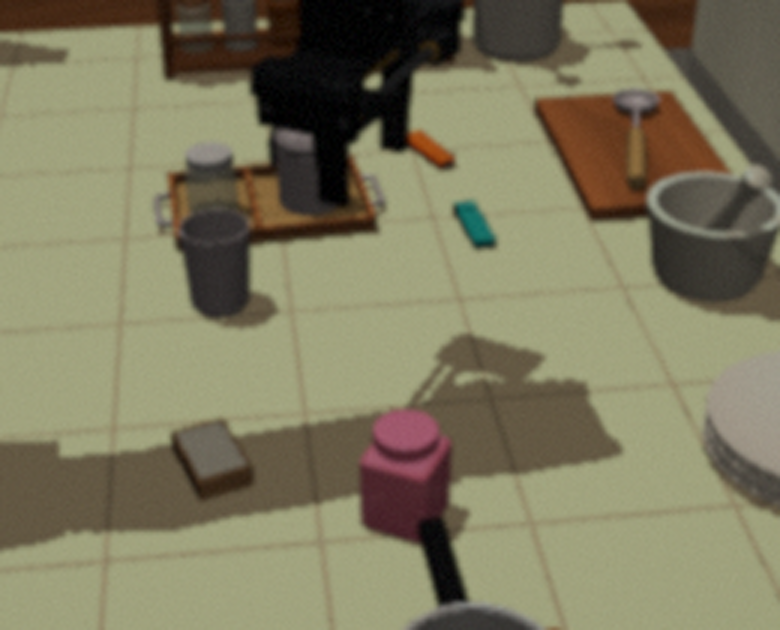

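View pics/t7.png

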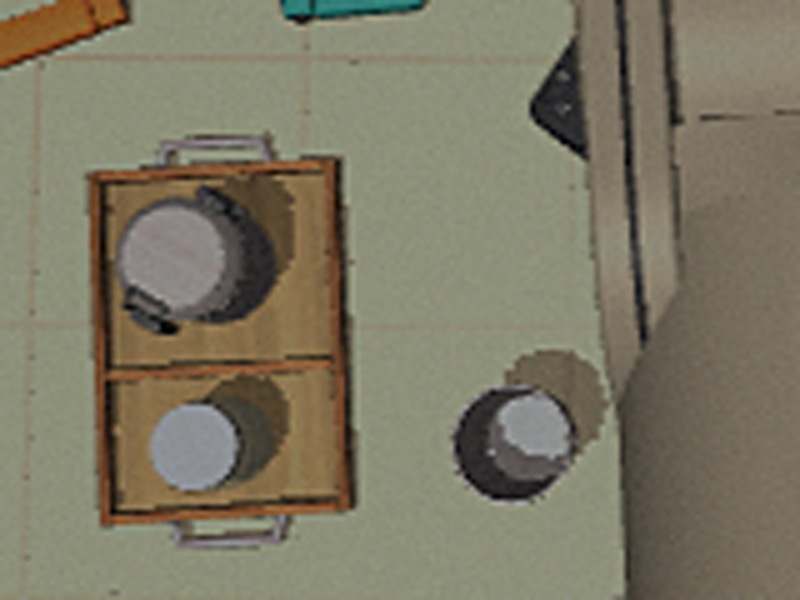

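```bash
python3 - <<'E'
from h import *
t=cap("top");s=cap("side");a=np.radians(3.4)
T=lambda x,y:((x+.5)/5-.5+100,(y+.5)/5-.5+140)
S=lambda x,y:((x+.5)/3-.5+140,(y+.5)/3-.5+80)
loc=lambda p:(lambda d:np.round([d@[np.cos(a),np.sin(a)],d@[-np.sin(a),np.cos(a)],p[2]],1))(p[:2]-[490,339])
print("can",loc(plane(t,T(172,256),85)),"jar",loc(plane(t,T(194,447),69)),"jar tri",loc(tri([ray(t,T(194,447)),ray(s,S(209,156))])[0]))
print("tumbler",tri([ray(t,T(515,443)),ray(s,S(215,224))])[0])
st=env.get_state();print(st["eef_pos"],st["qvel"].round(3),st["time"])
env.job_done()
E
```

```text
can [41.8  3.1 85. ] jar [-56.2   0.5  69. ] jar tri [-54.    1.9  64.1]
tumbler [439.20662242 168.85415345  82.83253164]
[554.80110611  37.3820732  189.37704205] [-0.001  0.004 -0.002 -0.002 -0.    -0.001 -0.001] 40.45
the job is handed in; nothing more can be done
```

Both kits are made up and the job is handed in at about 40 s, well under the 131 s limit. All five things stand or lie in their bays, released, with the arm clear and at rest.

| Thing | Bay | Measured position in its tray frame (x, y, mm) | Bay target x (mm) |
|---|---|---|---|
| Canister | tea, large | 42, 3 | 39 |
| Round jar | tea, small | -56, 0 | -55 |
| Milk pan | cocoa, large square | 88, 0 | 88 |
| Square jar | cocoa, middle | -15, -2 | -18 |
| Red lighter | cocoa, end | -104, 7 | -106 |

- **Pan handle:** I turned it out sideways over the tray wall so it does not collide with the square jar.
- **Glass jars:** I lowered both onto the bay floor before opening the fingers.
- **Bystanders:** the tumbler measured within 1 mm of its start position in plan. The matchbox looked unmoved in the pictures, but I did not re-measure it. The look-alikes were not touched.

**Disagreements in the checks:**
- The two-view heights of the tops of the placed things read 4 to 5 mm lower than expected (for example 59 mm for the pan rim against 63 mm). Most heights taken before the moves also came out about 1 to 8 mm low. I put this down to picking points at camera resolution, because contact with the floor was felt for the square jar, canister and pan.
- The pan's y read between -3 and +2 mm from its rim and its handle, but -7 mm from the inside of its floor. The floor reading is affected by a shadow. All of these are within the ±15 mm limit.
- One height for the pan handle came out at 75 mm, from two nearly parallel views. I discarded it and took 46 mm from the text; the first side and top views had given 49 mm.

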